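Hang a rinse pail from an S-hook on the drying rail

ROBOT

A 7-joint arm with a two-finger parallel gripper is mounted at the origin on the work surface. World frame = base frame: x ahead of the robot, y to its left, z up, the work surface at z = 0. Lengths are in mm, angles in rad, forces in N, time in s.
With the tool pointing down it reaches from about 400 to 875 mm from the base axis. Payload 4.4 kg.
Tool frame: the origin (TCP) lies at the very end of the fingers, on their centre line; the grasp point (between the pads) lies 19 mm behind it; z points along the fingers, y is the line along which they close (so a half turn about z gives the same grasp; the last joint's range is limited). The gripper opens to 85 mm and grips with 20 to 120 N. Pads are 22 mm wide; open, the fingers measure 114 mm over their backs; the gripper's body (76 mm by 85 mm) begins 54 mm behind the grasp point. The pads swing forward as they close: fully open they stand 13 mm farther back than shut.
Start: joints at [1.153, 0.628, 0.038, 1.517, -0.027, 0.996, -0.02], TCP at [224.012, -610.194, 191.413] pointing down, gripper open.
Joint ranges: [-3.06, 3.06], [-0.37, 2.12], [-1.25, 1.32], [0.18, 2.47], [-1.1, 4.24], [0.23, 1.98], [-2.94, 2.94]. Speed limits (rad/s): [2.57, 2.57, 3.14, 3.14, 3.14, 3.14, 3.14].

INTERFACE

Orientations are given as [roll, pitch, yaw] about the fixed x, y, z axes, in that order (R = Rz(yaw) Ry(pitch) Rx(roll)).
In Python, from cell import ctrl gives the robot as it stands.
- The arm moves only by the tool step_arm, never from a script. Its argument "series" is a list that holds one entry, the list of rows, each a list of 7 numbers: the turn, a rotation vector about the tool's x, y, z as a fraction of full scale, then the shift along the tool's x, y, z as a fraction of full scale, then the closure, from 0 (fully open) to 1 (shut). In form: [[[ax, ay, az, tx, ty, tz, gripper], ...]]. A call has 1 to 12 rows; each row shifts and turns the commanded pose from where the row before left it, along the tool's axes as they then stand; what a row does not reach is not made up. Full scale, the value 1, is 150 mm for a shift and 45 degrees for a turn. A row lasts 1/10 s, in which the tool goes at most 50 mm and 8.59 degrees, less where a joint would pass 70% of its speed; a pose out of reach is approached as far as the arm can. A call with a number of a shift or a turn outside -1 to 1 is refused whole. A call with a gripper value outside its range is refused whole. The fingers move at their own pace and stop on an object; the grip force is fixed at half the most. Time passes only in rows, so rows that do not move let the fingers close. It gives the time, the measured TCP pose, the force, the opening and the grip force at its end, in the units of the state.
- ctrl.read_state(): the state, without advancing time (a new reading comes with each control period).
- ctrl.get_image(name): name is "scene" or "top" or "wrist"; returns a dict with "img" (420x560x3 uint8, red, green, blue), "fx", "fy", "cx", "cy" (pixels), "R" (3x3) and "t" (3): a world point X has camera coordinates R X + t. Camera axes: x right, y down, z forward; pixel columns grow to the right and rows downward; lengths in mm; the calibration is good to about 2 mm. The wrist camera is an equidistant fisheye: a pixel r from the principal point sees the ray r / f radians off the axis. A picture is of the moment at which its call begins. There is no depth.
- ctrl.finish_job(): hands the job in; it is judged then, once.
Trained networks look in a picture, given as the dict that the camera call returned (one of the last four; its "shot" number tells which), for a name from the list of things; names that differ only in an ending like _2 or _b are one class to them, and where a whole thing is asked for, a point or a joint stands for the part that bears it (a point fixed in the world has none). Each returns a list of dicts, best first, with "score" (0 to 1); they miss things now and then, are a little off and sometimes report something else, mostly with a low value. They report only what shows in the picture. A call takes as long as a camera call.
- ctrl.recognise(picture, thing): "centre" ([column, row] in pixels, amid what is visible of it).
The state is a dict: "clock": time; "qpos": joint angles; "qd": joint speeds; "tau": joint torques, N m; "eef_pos": TCP position; "tool_rot": TCP orientation; "force": force on the tool from outside, world axes, zero at the start; "torque": the same for the moment, N m; "width": finger opening in mm; "gripper_force": force on a finger pad.
Only numpy, scipy, OpenCV 4.12 (cv2) and the standard library are available. Lean on these libraries where they do the work, as an engineer would, in place of code of your own. Each camera call takes 0.05 s, during which the arm holds its last target. There are 200 camera calls.

TASK

In the instrument reprocessing room, take the S-hook from its stand, lay it gently on the sleeve of the sprung drying rail and slide it along, pressing lightly, until it drops into the gap in the sleeve; leave it hanging there. Then take the small pail by its side grip and hang it by its bail in the hook's lower curl, hanging freely and upright. Never press hard on the hook or the rail, and leave the bottle, bowl and carton where they are.

Things in the scene. Friction and masses are not known exactly. Their poses are not given: they have to be found in the camera images.
- rail_mid (a point): Middle of the drying rail's steel bar, on its axis: bar 10 mm in diameter, level, 265 mm above the worktop, between posts 170 mm either side. y runs along the bar, x level away from the robot, z up. The bar gives downward on springs (1.5 N preload, then 1.5 N per mm, 14 mm at most), not sideways.
- rail: Rail stand, fixed; origin on the worktop under rail_mid. A black plastic sleeve 22 mm in diameter covers the bar in two 112 mm halves; the 12 mm gap between them, bare bar, is the seat. The gap's middle is up to 40 mm either way along y from rail_mid, not reported: feel or see it. Light pushes do not shift the sleeve. Bare bar beyond the sleeve's outer ends (75 mm or more from rail_mid) is not the seat.
- hook_grip (a point): Centre of the black grip block on top of the S-hook, 22 (x) by 12 (y) by 28 mm (z): pinch it across y from above. The hook is 8 mm steel rod bent in its x-z plane, 120 g. The block's underside is 14 mm above the sleeve when the hook rides on it with y along the rail, +x away from the robot as at the start.
- hook_eye (a point): Centre of the S-hook's upper curl, 47.5 mm below the grip's centre. Inner radius 13.5 mm: the inside of its crown is 34 mm below the grip's centre. Open downward; the free tip is on the +x side and ends 14 mm below it; the shank is 17.5 mm to -x, upright to 55 mm below it, so the hook goes on from the robot's side. Riding on the sleeve, this point is 2.5 mm below the bar's axis; seated in the gap, 8.5 mm.
- hook_curl (a point): Centre of the S-hook's lower curl, 115 mm below hook_eye. Inner radius 12 mm, open upward to the -x (robot) side: free tip 16 mm to -x, its top 10 mm above this point; shank 16 mm to +x, upright to 30 mm above this point, then slanting up to -x. A bail resting in the curl has its axis 9 mm below this point.
- hook: The S-hook, 197 mm tall with its grip; origin at the bottom of its lower curl, z up. It starts upright (leaning up to 4 degrees), lower curl in the stand's slot.
- stand: Fixed white block, 90 x 60 x 50 mm high, with a 38 mm deep slot that holds the hook: lift the hook straight up by 50 mm or more. Origin at the centre of its underside.
- pail_grip (a point): Centre of the pail's upright black side grip, 24 (x) by 11 (y) by 46 mm (z), 55 mm above the pail's underside: pinch it across y from above. Pail's x points level from the grip to the pail.
- pail_bail (a point): Middle of the top bar of the pail's rigid bail (6 mm round wire): 80 mm to +x of the grip's centre and 55 mm above it, 110 mm above the pail's underside. The straight top bar runs 52 mm along the pail's y; under it the bail is open for 47 mm down to the pail's rim.
- pail: Steel pail, 76 mm in diameter, 60 mm high, 200 to 330 g, upright on the worktop at the start; origin at the centre of its underside, z up.
- bottle: Bystander: white bottle, 64 mm in diameter, 190 mm high; origin under its centre.
- bowl: Bystander: steel bowl, 110 mm in diameter, 40 mm high; origin under its centre.
- carton: Bystander: carton 70 x 110 x 30 mm high; origin under its centre.

How it is judged (in metres and radians):
On the way, in this order (a step that is already met when the one before it is completed fails the run):
1. the hook rides on the sleeve of the rail, pressed lightly (contact force between hook and rail above 0.5 N and z of hook_eye in the frame of rail_mid between -0.0045 and 0.002 m), for 0.3 s.
2. the hook hangs in the gap of the sleeve, let go (z of hook_eye in the frame of rail_mid between -0.0125 and -0.006 m and x of hook_eye in the frame of rail_mid between -0.008 and 0.008 m and y of hook_eye in the frame of rail_mid between -0.055 and 0.055 m and contact force between the fingers and hook below 0.1 N), for 0.2 s.
3. the pail hangs by its bail in the hook's lower curl, let go (z of hook_eye in the frame of rail_mid between -0.0125 and -0.006 m and x of hook_eye in the frame of rail_mid between -0.008 and 0.008 m and y of hook_eye in the frame of rail_mid between -0.055 and 0.055 m and z of pail_bail in the frame of hook_curl below 0 m and distance between pail_bail and hook_curl below 0.025 m and x of pail_bail in the frame of hook_curl between -0.012 and 0.012 m and contact force between pail and hook above 1 N and height (world z) of pail above 0.012 m and angle between pail's own z axis and vertical below 0.3 rad and contact force between the fingers and pail below 0.1 N), for 0.2 s.
At the end, for the whole second after the job is handed in: The hook hangs in the gap of the sleeve (upper curl centre 6 to 12.5 mm below the bar axis, within 8 mm across), the pail hangs by its bail in the lower curl (within 12 mm across), over 12 mm off the worktop, tilted under 0.3 rad; both released and at rest (under 0.05 m/s) (all of step 3 and linear speed of each of pail, hook below 0.05 m/s and contact force between the fingers and hook below 0.1 N); the robot touches nothing.
It fails at once if the hook and the rail are pressed together with over 20 N (contact force between hook and rail above 20 N).
It fails at once if the pail is pushed against the hook with over 15 N (contact force between pail and hook above 15 N).
It fails at once if the pail is tipped by over 0.7 rad (angle between pail's own z axis and vertical above 0.7 rad).
It fails at once if a bystander is moved by over 25 mm (distance of any of bottle, bowl, carton from where it was at the start of the episode above 0.025 m).
It also fails if it takes over 72 s, if anything falls off the work surface, if the arm or the gripper's body presses on something with over 40 N, if the wrist force passes 120 N, or if a joint passes its speed limit or range.

## Working session

There is one attempt and no reset: what is moved stays moved. The work goes in short steps, Python scripts to look and compute and a tool call to move; the robot and the scene stay as the last step left them, time stands still between calls to the robot, and variables do not carry over. Pictures are saved under pics/ and viewed, at most 10 in all, crops included, and the job is handed in when it is done.

Besides the shell and the picture viewer there is one more tool, called after "Emit:" by a JSON object that holds its "fn" and its "kwargs", one argument or row to a line. step_arm: Moves the arm, as the interface text tells. Shift numbers are shares of 150 mm and turn numbers shares of 45 degrees, none past 1 either way. Its arguments: {"type":"object","properties":{"series":{"type":"array","items":{"type":"array","items":{"type":"array","items":{"type":"number","minimum":-1,"maximum":1}}}}},"required":["series"]}

```bash
mkdir -p pics
cat > h.py <<'E'
import numpy as np, cv2
from cell import ctrl
from scipy.spatial.transform import Rotation as Rn
def shot(n,save=None):
    p=ctrl.get_image(n)
    if save: cv2.imwrite(f'pics/{save}.png',p['img'][:,:,::-1])
    return p
def ray(p,uv):
    x=(uv[0]-p['cx'])/p['fx'];y=(uv[1]-p['cy'])/p['fy']
    R=np.array(p['R']);t=np.array(p['t']).ravel()
    d=np.array([x,y,1.])
    if p.get('name')=='wrist':
        r=np.hypot(x,y);d=np.array([x/r*np.sin(r),y/r*np.sin(r),np.cos(r)]) if r>1e-9 else np.array([0,0,1.])
    return -R.T@t, R.T@(d/np.linalg.norm(d))
def at_z(p,uv,z):
    o,d=ray(p,uv);return o+d*(z-o[2])/d[2]
def proj(p,X):
    c=np.array(p['R'])@np.array(X,float)+np.array(p['t']).ravel()
    return [p['cx']+p['fx']*c[0]/c[2],p['cy']+p['fy']*c[1]/c[2]]
def tri(a,b):
    (o1,d1),(o2,d2)=a,b
    s=np.linalg.lstsq(np.c_[d1,-d2],o2-o1,rcond=None)[0]
    p,q=o1+d1*s[0],o2+d2*s[1]
    return (p+q)/2,np.linalg.norm(p-q)
E
cat > a.py <<'E'
from h import *
S=shot('scene','s0');T=shot('top','t0')
for p in (S,T): print([k for k in p if k!='img'],(-np.array(p['R']).T@np.array(p['t']).ravel()).round(0),p['fx'])
for n in 'rail_mid rail hook_grip hook_eye hook_curl hook stand pail_grip pail_bail pail bottle bowl carton'.split():
    r=[ctrl.recognise(p,n) for p in (S,T)]
    print(n,[[(np.round(q['centre'],1).tolist(),round(q['score'],2)) for q in x[:2]] for x in r])
    if r[0] and r[1]:
        X,e=tri(ray(S,r[0][0]['centre']),ray(T,r[1][0]['centre'])); print('   ',X.round(1),round(e,1))
st=ctrl.read_state();print(st['eef_pos'],st['tool_rot'],st['force'],st['clock'])
E
python3 a.py
```

```text
['fx', 'fy', 'cx', 'cy', 'R', 't', 'shot'] [1053. -588. 1029.] 455.5242242577729
['fx', 'fy', 'cx', 'cy', 'R', 't', 'shot'] [ 335.   18. 1491.] 467.1680416840884
rail_mid [[([301.1, 192.6], 0.8)], [([282.5, 183.0], 0.74)]]
    [601.6  13.3 247.7] 4.6
rail [[([282.5, 216.2], 0.91)], [([281.3, 186.5], 0.7), ([189.6, 233.2], 0.43)]]
    [590.8  -2.1 173.2] 54.2
hook_grip [[([326.1, 179.6], 0.64)], [([376.1, 236.4], 0.48), ([151.7, 180.6], 0.19)]]
    [ 569.7 -122.1  400.4] 305.7
hook_eye [[([178.5, 256.5], 0.63)], [([189.4, 235.6], 0.66), ([377.8, 241.7], 0.49)]]
    [422.5  36.8  61.3] 531.0
hook_curl [[([183.4, 256.5], 0.5)], [([193.1, 236.0], 0.29)]]
    [420.7  43.2  34. ] 509.3
hook [[([180.1, 256.7], 0.81), ([326.7, 172.9], 0.3)], [([377.2, 235.3], 0.64)]]
    [ 465.6 -261.5  141.8] 7.6
stand [[([192.8, 290.7], 0.62)], [([369.2, 234.6], 0.62)]]
    [ 482.5 -261.6    8. ] 3.2
pail_grip [[([326.4, 172.8], 0.63)], [([190.6, 235.1], 0.93)]]
    [482.7 299.7  34.4] 10.3
pail_bail [[([326.5, 178.4], 0.57)], [([188.8, 233.2], 0.77)]]
    [487.6 306.4   9.5] 21.1
pail [[([326.1, 171.6], 0.92)], [([189.8, 233.7], 0.81)]]
    [484.5 298.9  42. ] 15.4
bottle [[([397.0, 168.1], 0.79), ([179.7, 254.5], 0.26)], [([155.1, 179.2], 0.89)]]
    [654.8 404.8  90.2] 3.1
bowl [[([217.0, 375.1], 0.68)], [([401.4, 169.2], 0.9)]]
    [ 693.3 -372.3   17.9] 1.8
carton [[([249.2, 216.6], 0.71), ([177.0, 251.6], 0.34)], [([275.2, 248.6], 0.64)]]
    [429.8  25.2  18.4] 38.2
[ 224.04420555 -610.20208196  191.4371401 ] [ 3.14154003e+00 -5.79607586e-05  3.51784504e-01] [-0.1880973  -0.47270522 -0.04683209] 1.4
```

```bash
python3 -c "
import cv2
a=cv2.imread('pics/t0.png')[130:300,120:440];cv2.imwrite('pics/t0c.png',cv2.resize(a,(800,425),interpolation=cv2.INTER_CUBIC))
a=cv2.imread('pics/s0.png')[100:400,100:460];cv2.imwrite('pics/s0c.png',cv2.resize(a,(720,600),interpolation=cv2.INTER_CUBIC))"
```

```text
(no output)
```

View pics/t0c.png

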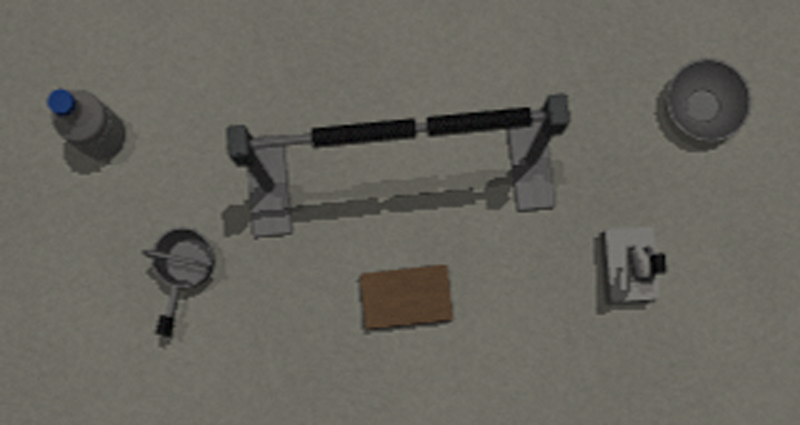

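View pics/s0c.png

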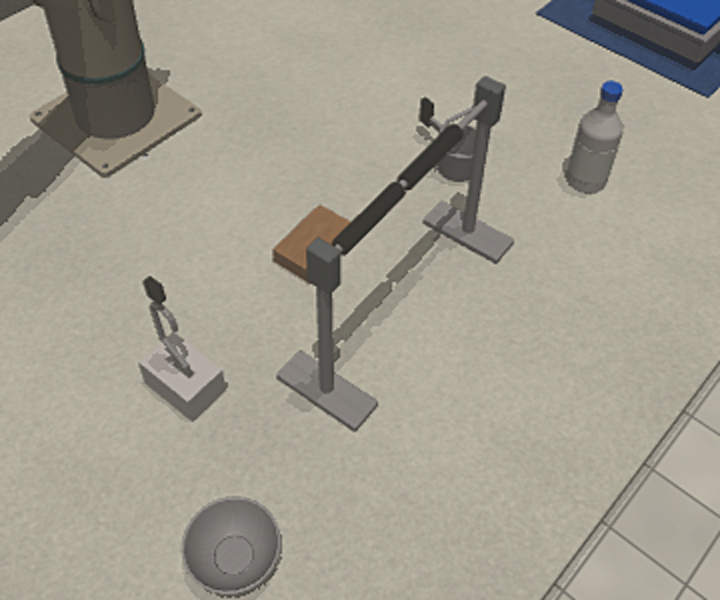

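```bash
cat > b.py <<'E'
from h import *
import pickle
S=shot('scene');T=shot('top')
pickle.dump((S,T),open('st.pkl','wb'))
def blobs(p,box,th=45):
    x0,y0,x1,y1=box;g=p['img'].max(2)[y0:y1,x0:x1]
    g=cv2.resize(g,None,fx=4,fy=4,interpolation=cv2.INTER_CUBIC)
    n,l,s,c=cv2.connectedComponentsWithStats((g<th).astype(np.uint8))
    out=[]
    for i in range(1,n):
        if s[i,4]>150:
            pts=np.argwhere(l==i)[:,::-1].astype(np.float32)
            r=cv2.minAreaRect(pts)
            f=lambda q:((np.array(q)+.5)/4-.5+[x0,y0])
            u=np.linalg.svd(pts-pts.mean(0),full_matrices=False)[2][0];a=(pts-pts.mean(0))@u
            out.append((int(s[i,4]),f(pts.mean(0)).round(2),f(pts.mean(0)+a.min()*u).round(2),f(pts.mean(0)+a.max()*u).round(2)))
    return out
for nm,p,bx in (('Srail',S,(255,150,340,232)),('Trail',T,(240,165,338,192)),('Shook',S,(160,225,200,255)),('Thook',T,(365,220,400,250)),('Spail',S,(300,140,322,170)),('Tpail',T,(178,250,195,272))):
    for b in blobs(p,bx): print(nm,b)
E
python3 b.py
```

```text
Srail (190, array([308.25, 189.41]), array([314.42, 183.43]), array([302.99, 194.51]))
Srail (317, array([281.75, 216.51]), array([292.17, 206.17]), array([271.59, 226.59]))
Trail (4902, array([311.32, 178.23]), array([332.53, 176.18]), array([290.22, 180.27]))
Trail (4842, array([264.98, 182.73]), array([286.01, 180.67]), array([244.22, 184.78]))
Trail (738, array([335.09, 186.53]), array([338.03, 178.1 ]), array([333.13, 192.16]))
Thook (1068, array([379.92, 236.27]), array([372.24, 238.52]), array([386.06, 234.46]))
Tpail (698, array([185.82, 260.03]), array([186.45, 256.03]), array([185.19, 264.06]))
```

```bash
cat > c.py <<'E'
from h import *
import pickle
import b
S,T=pickle.load(open('st.pkl','rb'))
E
sed -i 's/^S=shot.*/import pickle,os\nif os.path.exists("st.pkl"): S,T=pickle.load(open("st.pkl","rb"))\nelse: S,T=shot("scene"),shot("top")/' b.py
cat > c.py <<'E'
from b import *
print('----')
for th in (60,75):
  for nm,bx in (('Srail',(255,150,340,232)),('Shook',(160,225,200,255)),('Spail',(300,140,322,170))):
    for q in blobs(S,bx,th): print(th,nm,q)
e1,e2,g=[at_z(T,u,265) for u in ((332.53,176.18),(244.22,184.78),(288.12,180.47))]
print(e1,e2,g,np.linalg.norm(e1-e2),'yaw',np.degrees(np.arctan2(-(e2-e1)[0],(e2-e1)[1])))
# bar ends at posts
for u in ((215.2,186),(342.8,174.8)): print('post',at_z(T,u,280))
print('proj gap S',proj(S,g),'ends',proj(S,e1),proj(S,e2))
print('stand corners',[at_z(T,(120+u/2.5,130+v/2.5),50).round(0) for u,v in ((604,230),(650,230),(656,300),(612,306))])
print('pailgrip',at_z(T,(185.8,259.8),72),'pail',at_z(T,(120+184/2.5,130+262/2.5),60), 'bailends', [at_z(T,(120+u/2.5,130+v/2.5),108) for u,v in ((145,251),(212,268))])
print('hookgrip',tri(ray(S,(177,245)),ray(T,(382.8,235.2))))
E
python3 c.py|sed -n '/----/,$p'
```

```text
----
60 Srail (962, array([312.94, 155.53]), array([313.11, 149.6 ]), array([312.73, 162.6 ]))
60 Srail (10273, array([299.9 , 193.07]), array([329.33, 163.58]), array([268.52, 224.53]))
60 Shook (632, array([177.07, 244.92]), array([173.14, 239.13]), array([181.08, 250.81]))
60 Spail (980, array([312.92, 155.42]), array([313.03, 149.13]), array([312.79, 162.61]))
75 Srail (1170, array([313.24, 156.17]), array([311.9 , 149.33]), array([315.04, 165.42]))
75 Srail (158, array([338.74, 159.88]), array([338.43, 156.44]), array([339.15, 164.4 ]))
75 Srail (12097, array([299.78, 193.45]), array([330.3 , 163.76]), array([267.83, 224.53]))
75 Srail (186, array([333.06, 222.61]), array([326.94, 219.26]), array([339.4 , 226.08]))
75 Srail (651, array([260.77, 229.63]), array([254.41, 229.23]), array([269.2 , 230.17]))
75 Shook (1403, array([177.01, 244.96]), array([173.24, 238.65]), array([181.03, 251.68]))
75 Spail (1193, array([313.22, 156.03]), array([311.83, 148.84]), array([315.02, 165.41]))
75 Spail (160, array([320.12, 167.88]), array([321.69, 165.59]), array([318.71, 169.95]))
[ 616.64
[... 209 characters left out ...]
   ]
post [ 616.63849752 -145.48689462  280.        ]
proj gap S [np.float64(300.2507852773097), np.float64(191.3732929056113)] ends [np.float64(268.6458532747945), np.float64(222.66542320653443)] [np.float64(327.7564751419894), np.float64(164.04431998350745)]
stand corners [array([ 519., -230.,   50.]), array([ 518., -288.,   50.]), array([ 431., -291.,   50.]), array([ 424., -237.,   50.])]
pailgrip [407.86008156 309.20843359  72.        ] pail [484.5844822  289.22640678  60.        ] bailends [array([493.29354826, 326.57126715, 108.        ]), array([472.01213259, 246.86563537, 108.        ])]
hookgrip (array([ 463.22417582, -264.73544803,  188.25118937]), np.float64(0.27187895952558566))
```

```bash
python3 -c "
import pickle,cv2,numpy as np
S,T=pickle.load(open('st.pkl','rb'))
f=lambda p,x,y,w,h:cv2.resize(p['img'][y:y+h,x:x+w,::-1],(400,400),interpolation=cv2.INTER_CUBIC)
m=np.hstack([f(S,150,220,80,80),f(T,350,205,60,60)]);m2=np.clip(m*1.6,0,255).astype('uint8')
cv2.imwrite('pics/hk.png',m2)"
```

```text
(no output)
```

View pics/hk.png

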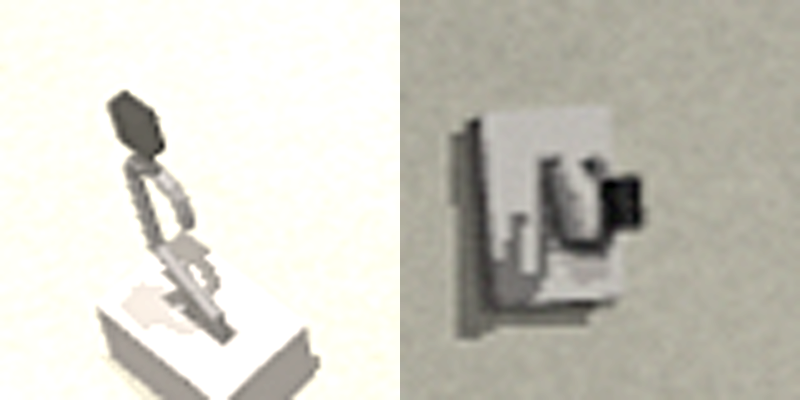

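Emit:
{"fn": "step_arm", "kwargs": {
  "series": [
    [[0, 0, 0, 0.1, -0.07, -0.26, 0], [0, 0, 0, 0.1, -0.07, -0.26, 0], [0, 0, 0, 0.26, -0.184, 0, 0], [0, 0, 0, 0.26, -0.184, 0, 0], [0, 0, 0, 0.26, -0.184, 0, 0], [0, 0, 0, 0.26, -0.184, 0, 0], [0, 0, 0, 0.26, -0.184, 0, 0], [0, 0, 0, 0.26, -0.184, 0, 0], [0, 0, 0, 0.26, -0.184, 0, 0], [0, 0, 0, 0.26, -0.184, 0, 0], [0, 0, 0.186, 0.01, 0.001, 0, 0], [0, 0, 0.186, 0, 0, 0, 0]]
  ]
}}

```text
clock: 2.7
eef_pos: [464.5, -263.0, 269.5]
tool_rot: [-3.141, -0.001, 0.058]
force: [-0.5, -0.2, -0.6]
width: 85.1
gripper_force: 0.0
```

```bash
cat > w.py <<'E'
from h import *
import sys
p=shot('wrist',sys.argv[1]);p['name']='wrist'
st=ctrl.read_state();print(st['clock'],np.round(st['eef_pos'],1),np.round(st['tool_rot'],3),np.round(st['force'],2),st['width'])
print('cam',(-np.array(p['R']).T@np.array(p['t']).ravel()).round(0),p['fx'],p['cx'],p['cy'],np.array(p['R']).round(2).tolist())
import pickle;pickle.dump(p,open('w.pkl','wb'))
for n in sys.argv[2:]: print(n,[(np.round(q['centre'],1).tolist(),round(q['score'],2)) for q in ctrl.recognise(p,n)[:2]])
E
python3 w.py w1 hook_grip hook_eye hook_curl stand
```

```text
2.75 [ 463.8 -264.   269.5] [ 3.141 -0.     0.051] [-0.5  -1.38 -0.01] 84.90538246390956
cam [ 534. -259.  452.] 325.19226210127806 276.9240270107697 211.77821112219146 [[0.06, -1.0, 0.0], [-0.96, -0.06, 0.27], [-0.27, -0.02, -0.96]]
hook_grip [([280.8, 195.8], 0.83)]
hook_eye [([279.6, 193.9], 0.68)]
hook_curl [([276.9, 197.1], 0.57)]
stand [([280.1, 156.1], 0.71)]
```

View pics/w1.png

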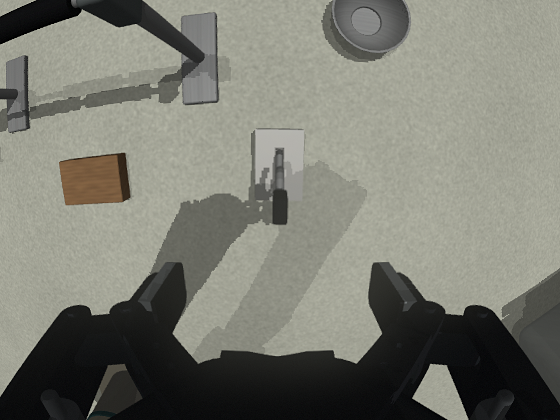

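Run:
```python
from h import *
import pickle
p=pickle.load(open('w.pkl','rb'))
g=p['img'].max(2)[180:235,262:300]
n,l,s,c=cv2.connectedComponentsWithStats((cv2.resize(g,None,fx=4,fy=4,interpolation=cv2.INTER_CUBIC)<50).astype(np.uint8))
for i in range(1,n):
    if s[i,4]>800: print((s[i,:4]/4+[262,180,0,0]),c[i]/4+[262,180])
print('topback',at_z(p,(280,223.5),207),at_z(p,(280,223.5),200),'front low',at_z(p,(280,190.5),180),at_z(p,(280,190.5),174))
for z in (12,50): print([at_z(p,u,50).round(0) for u in ((255,129),(304,129),(303,199),(251,199))])
st=ctrl.read_state();print(st['force'])
```

```text
[273.25 190.25  13.5   33.75] [279.46226732 204.12749495]
topback [ 454.9794528  -265.90636658  207.        ] [ 452.714369   -266.11284554  200.        ] front low [ 475.78755987 -264.88662086  180.        ] [ 474.49863801 -265.0234879   174.        ]
[array([ 523., -233.,   50.]), array([ 527., -293.,   50.]), array([ 439., -298.,   50.]), array([ 435., -232.,   50.])]
[array([ 523., -233.,   50.]), array([ 527., -293.,   50.]), array([ 439., -298.,   50.]), array([ 435., -232.,   50.])]
[ 0.428435   -0.49481216 -0.86690667]
```

Emit:
{"fn": "step_arm", "kwargs": {
  "series": [
    [[0, 0, 0, 0.004, 0.009, 0.2, 0], [0, 0, 0, 0, 0, 0.2, 0], [0, 0, 0, 0, 0, 0.15, 0], [0, 0, 0, 0, 0, 0.06, 0], [0, 0, 0, 0, 0, 0, 0.5], [0, 0, 0, 0, 0, 0, 1], [0, 0, 0, 0, 0, 0, 1], [0, 0, 0, 0, 0, 0, 1], [0, 0, 0, 0, 0, 0, 1], [0, 0, 0, 0, 0, 0, 1], [0, 0, 0, 0, 0, 0, 1], [0, 0, 0, 0, 0, 0, 1]]
  ]
}}

```text
clock: 4.15
eef_pos: [463.9, -266.3, 178.0]
tool_rot: [3.142, -0.0, 0.06]
force: [-0.3, -0.3, 1.0]
width: 0.0
gripper_force: 0.0
```

```bash
python3 w.py w2 hook_grip; python3 -c "
from h import *
T=shot('top');S=shot('scene')
f=lambda p,x,y,w,h:cv2.resize(p['img'][y:y+h,x:x+w,::-1],(400,300),interpolation=cv2.INTER_CUBIC)
w=cv2.imread('pics/w2.png')
cv2.imwrite('pics/m2.png',np.vstack([np.hstack([f(S,130,190,120,90),f(T,320,190,120,90)]),np.hstack([cv2.resize(w,(400,300)),cv2.resize(w[120:300,180:420],(400,300))])]))"
```

```text
4.2 [ 463.9 -266.3  177.9] [ 3.142 -0.     0.06 ] [-0.2   0.26  0.53] 0.1766506637305477
cam [ 534. -262.  360.] 325.19226210127806 276.9240270107697 211.77821112219146 [[0.06, -1.0, 0.0], [-0.96, -0.06, 0.27], [-0.27, -0.02, -0.96]]
hook_grip [([275.8, 220.7], 0.83)]
```

View pics/m2.png

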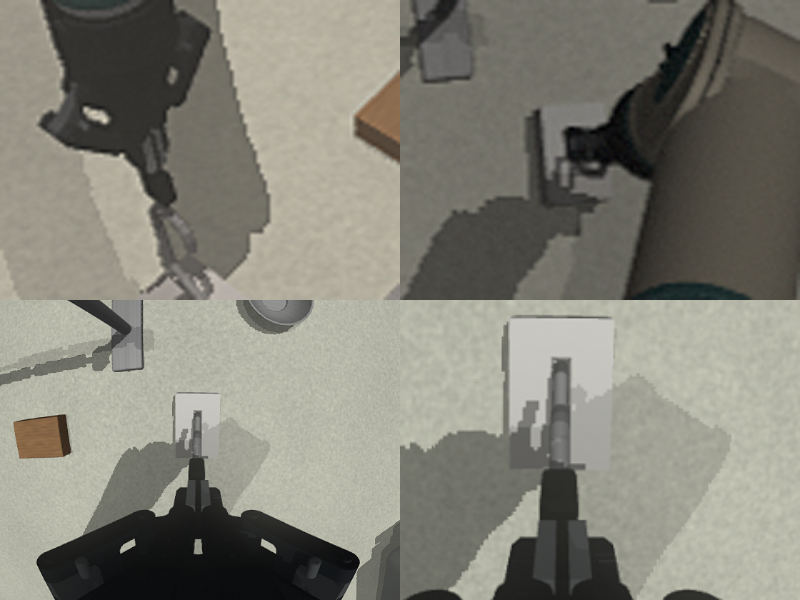

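```bash
python3 - <<'E'
from h import *
import pickle
p=pickle.load(open('w.pkl','rb'))
def pw(X):
    c=np.array(p['R'])@np.array(X,float)+np.array(p['t']).ravel();c/=np.linalg.norm(c)
    th=np.arccos(c[2]);s=p['fx']*th/np.hypot(c[0],c[1]);return np.round([p['cx']+s*c[0],p['cy']+s*c[1]],1)
for n,X in dict(tcp=(463.9,-266.3,178),tcpfront=(475,-265.6,178),grasp=(463.9,-266.3,197),blk_topfront=(474,-265,209),blk_lowfront=(475,-265,181),blktopback=(453,-266,209),standfront=(525,-263,50),eyecrown=(465,-265,168)).items(): print(n,pw(X))
print(np.round(ctrl.read_state()['force'],2))
print([at_z(p,(276,221.5),z).round(1) for z in (160,170,181,195,209)],[at_z(p,(276,252),z).round(1) for z in (160,181,195,209)])
E
python3 -c "
import cv2
a=cv2.imread('pics/w2.png')[190:420,200:360];cv2.imwrite('pics/w2c.png',cv2.convertScaleAbs(cv2.resize(a,(416,598),interpolation=cv2.INTER_CUBIC),alpha=2.5,beta=20))"
```

```text
tcp [277.1 240.3]
tcpfront [277.1 222.7]
grasp [277.2 252.8]
blk_topfront [275.9 243.6]
blk_lowfront [276.1 224.2]
blktopback [275.4 280.8]
standfront [277.4 130.3]
eyecrown [275.2 232.9]
[ 0.41 -0.08 -1.06]
[array([ 470. , -265.2,  160. ]), array([ 473.1, -265.1,  170. ]), array([ 476.6, -264.9,  181. ]), array([ 481.1, -264.6,  195. ]), array([ 485.6, -264.4,  209. ])] [array([ 448.6, -266.5,  160. ]), array([ 457.6, -266. ,  181. ]), array([ 463.5, -265.7,  195. ]), array([ 469.4, -265.3,  209. ])]
```

View pics/w2c.png

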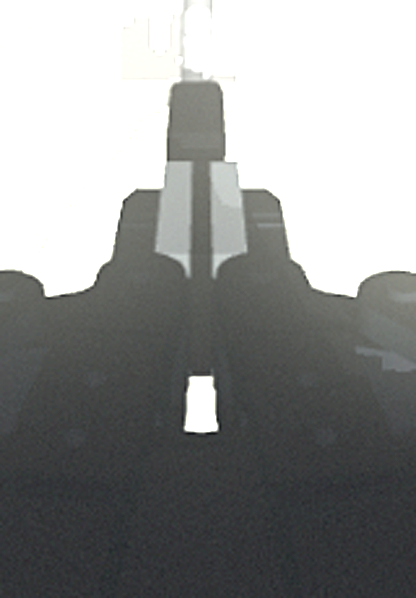

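Run:
```python
from h import *
import pickle
p=pickle.load(open('w.pkl','rb'))
C=-np.array(p['R']).T@np.array(p['t']).ravel(); tcp=np.array([463.9,-266.3,178])
a,b=ray(p,(183,263))[1],ray(p,(372,263))[1]
k=85/np.linalg.norm(a-b); print('open tip rel tcp',(C+k*a-tcp).round(1),(C+k*b-tcp).round(1))
S,T=pickle.load(open('st.pkl','rb'))
S2=shot('scene')
for n,X in dict(tcp=tcp,g=tcp+[0,0,19],blkbot=(464,-265,181),blktop=(464,-265,209)).items(): print(n,np.round(proj(S,X),1))
f=lambda p:cv2.resize(p['img'][215:275,155:205,::-1],(400,480),interpolation=cv2.INTER_CUBIC)
m=np.hstack([f(S),f(S2)]);cv2.imwrite('pics/cmp.png',cv2.convertScaleAbs(m,alpha=1.8,beta=10))
```

```text
open tip rel tcp [ 6.4 42.9 52.8] [ 11.5 -42.   53. ]
tcp [177.4 248.2]
g [176.1 243.2]
blkbot [177.7 247.1]
blktop [175.8 239.7]
```

View pics/cmp.png

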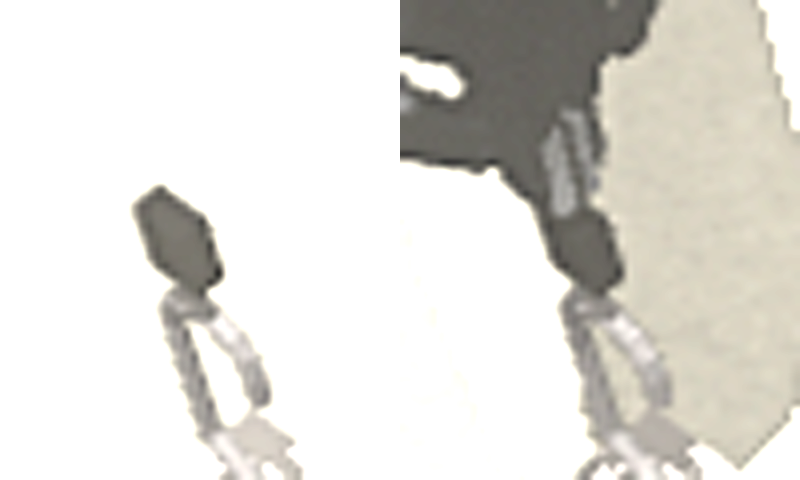

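Emit:
{"fn": "step_arm", "kwargs": {
  "series": [
    [[0, 0, 0, 0.004, -0.007, 0, 0], [0, 0, 0, 0, 0, 0, 0], [0, 0, 0, 0, 0, 0, 0], [0, 0, 0, 0, 0, 0, 0], [0, 0, 0, 0, 0, 0.1, 0], [0, 0, 0, 0, 0, 0.1, 0], [0, 0, 0, 0, 0, 0.053, 0], [0, 0, 0, 0, 0, 0, 1], [0, 0, 0, 0, 0, 0, 1], [0, 0, 0, 0, 0, 0, 1], [0, 0, 0, 0, 0, 0, 1], [0, 0, 0, 0, 0, 0, 1]]
  ]
}}

```text
clock: 5.6
eef_pos: [464.7, -265.3, 140.4]
tool_rot: [3.141, -0.001, 0.06]
force: [0.6, 0.1, -0.8]
width: 12.3
gripper_force: 0.5
```

Emit:
{"fn": "step_arm", "kwargs": {
  "series": [
    [[0, 0, 0, 0, 0, 0, 1], [0, 0, 0, 0, 0, 0, 1]]
  ]
}}

```text
clock: 5.8
eef_pos: [464.8, -265.6, 140.4]
tool_rot: [3.141, -0.001, 0.059]
force: [0.5, -0.5, 3.1]
width: 10.5
gripper_force: 61.9
```

Emit:
{"fn": "step_arm", "kwargs": {
  "series": [
    [[0, 0, 0, 0, 0, -0.15, 1], [0, 0, 0, 0, 0, -0.25, 1], [0, 0, 0, 0, 0, -0.3, 1], [0, 0, 0, 0, 0, -0.304, 1], [0, 0, -0.036, 0.04, -0.12, 0, 1], [0, 0, 0, 0.099, -0.24, 0, 1], [0, 0, 0, 0.099, -0.24, 0, 1], [0, 0, 0, 0.099, -0.24, 0, 1], [0, 0, 0, 0.099, -0.24, 0, 1], [0, 0, 0, 0.099, -0.24, 0, 1], [0, 0, 0, 0.059, -0.16, 0, 1], [0, 0, 0, 0, 0, 0, 1]]
  ]
}}

```text
clock: 7.0
eef_pos: [534.4, -30.3, 289.5]
tool_rot: [-3.138, 0.001, 0.096]
force: [-0.4, -0.3, -0.8]
width: 10.7
gripper_force: 61.4
```

```bash
python3 w.py w3 hook_grip rail_mid
python3 - <<'E'
from h import *
S=shot('scene');T=shot('top')
for n in ('hook_grip','hook_eye','hook_curl','hook'):
    print(n,[[(np.round(q['centre'],1).tolist(),round(q['score'],2)) for q in ctrl.recognise(p,n)[:2]] for p in (S,T)])
f=lambda p,x,y,w,h:cv2.resize(p['img'][y:y+h,x:x+w,::-1],(400,300),interpolation=cv2.INTER_CUBIC)
w=cv2.imread('pics/w3.png')
cv2.imwrite('pics/m3.png',cv2.convertScaleAbs(np.vstack([np.hstack([f(S,220,140,120,90),f(T,240,160,100,75)]),np.hstack([cv2.resize(w,(400,300)),cv2.resize(w[60:300,120:440],(400,300))])]),alpha=1.6,beta=10))
E
```

```text
7.05 [533.8 -33.6 289.5] [-3.14e+00  2.00e-03  9.30e-02] [-0.67 -0.31 -1.54] 10.790274326289554
cam [604. -24. 471.] 325.19226210127806 276.9240270107697 211.77821112219146 [[0.1, -1.0, -0.0], [-0.96, -0.09, 0.28], [-0.28, -0.02, -0.96]]
hook_grip [([277.4, 263.8], 0.7), ([20.0, 79.4], 0.29)]
rail_mid [([248.0, 118.0], 0.8)]
hook_grip [[([265.4, 193.0], 0.58)], []]
hook_eye [[([271.0, 181.7], 0.82), ([217.9, 375.5], 0.57)], []]
hook_curl [[([269.1, 177.0], 0.5)], []]
hook [[([264.7, 186.2], 0.66)], []]
```

View pics/m3.png

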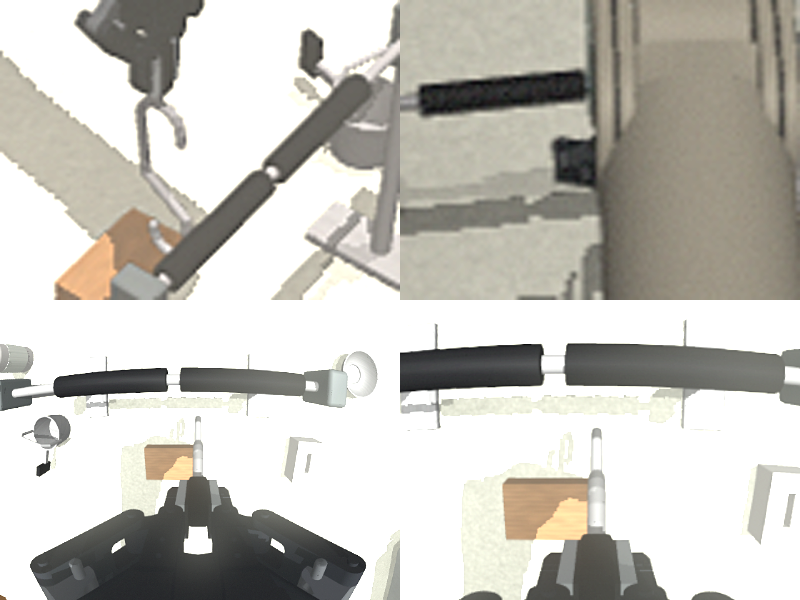

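Run:
```python
from h import *
import pickle
p=pickle.load(open('w.pkl','rb'));S,T=pickle.load(open('st.pkl','rb'))
wx=lambda u,v:(120+(u-400)*.8,60+(v-300)*.8)
for n,u in dict(gap=wx(553.5,364),Lmid=wx(410,370),Rmid=wx(770,365)).items(): print(n,at_z(p,u,265).round(1))
st=ctrl.read_state();tcp=np.array(st['eef_pos']);y=st['tool_rot'][2];print(tcp,y)
ex=np.array([np.cos(y),np.sin(y),0]);ez=np.array([0,0,1.])
E=tcp+ez*(55-47.5)+.5*ex
for n,X in dict(crowntop=E+21.5*ez,tip=E+17.5*ex-14*ez,shank=E-17.5*ex,shanklow=E-17.5*ex-55*ez,curlsh=E+16*ex-85*ez,curltip=E-16*ex-105*ez).items(): print(n,E.round(1) if n=='crowntop' else '',np.round(proj(S,X),1))
```

```text
gap [608.3  -1.4 265. ]
Lmid [601.9  77.1 265. ]
Rmid [ 622.6 -114.2  265. ]
[534.19359082 -36.63013075 290.62373547] 0.0874179076774022
crowntop [534.7 -36.6 298.1] [267.  167.7]
tip  [273.  182.2]
shank  [261.1 171.4]
shanklow  [261.4 187.9]
curlsh  [272.4 202.6]
curltip  [262.2 202.2]
```

Emit:
{"fn": "step_arm", "kwargs": {
  "series": [
    [[0, 0, 0, 0, 0, -0.027, 1], [0, 0, 0, 0.08, 0, 0, 1], [0, 0, 0, 0.14, 0, 0, 1], [0, 0, 0, 0.14, 0.005, 0, 1], [0, 0, 0, 0.1, 0, 0, 1], [0, 0, 0, 0.043, 0, 0, 1], [0, 0, 0, 0, 0, 0, 1], [0, 0, 0, 0, 0, 0, 1]]
  ]
}}

```text
clock: 8.45
eef_pos: [607.7, -30.6, 294.4]
tool_rot: [-3.141, 0.003, 0.088]
force: [-4.9, 0.2, 0.2]
width: 10.9
gripper_force: 61.7
```

```bash
python3 w.py w4
python3 - <<'E'
from h import *
S=shot('scene')
f=lambda p,x,y,w,h,W,H:cv2.resize(p['img'][y:y+h,x:x+w,::-1],(W,H),interpolation=cv2.INTER_CUBIC)
w=cv2.imread('pics/w4.png')
a=f(S,260,150,60,90,400,600)
b=cv2.resize(w[100:250,200:350],(400,400),interpolation=cv2.INTER_CUBIC)
b=np.vstack([b,np.zeros((200,400,3),np.uint8)])
cv2.imwrite('pics/m4.png',cv2.convertScaleAbs(np.hstack([a,b]),alpha=1.7,beta=10))
import pickle;pickle.dump(S,open('s4.pkl','wb'))
E
```

```text
8.5 [607.7 -30.6 294.5] [-3.141e+00  3.000e-03  8.800e-02] [-5.32 -0.07 -0.54] 11.135117366707409
cam [678. -24. 476.] 325.19226210127806 276.9240270107697 211.77821112219146 [[0.09, -1.0, 0.0], [-0.96, -0.08, 0.28], [-0.28, -0.03, -0.96]]
```

View pics/m4.png

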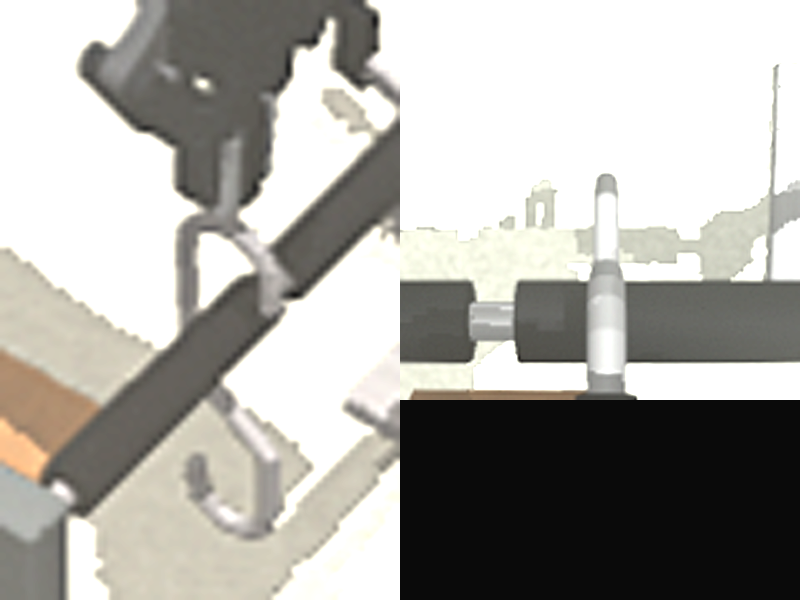

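Emit:
{"fn": "step_arm", "kwargs": {
  "series": [
    [[0, 0, 0, -0.03, 0, 0, 1], [0, 0, 0, 0, 0, 0, 1], [0, 0, 0, 0, 0, 0, 1]]
  ]
}}

```text
clock: 8.85
eef_pos: [606.1, -30.9, 295.3]
tool_rot: [3.141, -0.003, 0.088]
force: [-0.6, 0.6, -1.6]
width: 11.0
gripper_force: 61.4
```

Emit:
{"fn": "step_arm", "kwargs": {
  "series": [
    [[0, 0, 0, -0.01, 0, 0.03, 1], [0, 0, 0, 0, 0, 0.04, 1], [0, 0, 0, 0, 0, 0.04, 1], [0, 0, 0, 0, 0, 0.04, 1], [0, 0, 0, 0, 0, 0, 1]]
  ]
}}

```text
clock: 9.35
eef_pos: [603.2, -31.0, 270.8]
tool_rot: [-3.141, 0.001, 0.088]
force: [0.7, 1.1, -1.6]
width: 10.7
gripper_force: 61.4
```

Emit:
{"fn": "step_arm", "kwargs": {
  "series": [
    [[0, 0, 0, 0, 0, 0.015, 1], [0, 0, 0, 0, 0, 0.015, 1], [0, 0, 0, 0, 0, 0, 1], [0, 0, 0, 0, 0, 0, 1]]
  ]
}}

```text
clock: 9.75
eef_pos: [603.5, -31.1, 267.7]
tool_rot: [3.142, -0.0, 0.088]
force: [0.6, -0.4, -0.3]
width: 10.8
gripper_force: 61.4
```

```bash
cat > f.py <<'E'
from h import *
F=[]
for i in range(4):
    s=ctrl.read_state();F.append(np.r_[s['eef_pos'],s['force']]);ctrl.get_image('wrist')
print(s['clock'],np.mean(F,0).round(2),np.std(F,0).round(2),np.round(s['tool_rot'],3))
E
python3 f.py
```

```text
9.9 [ 6.0353e+02 -3.1050e+01  2.6776e+02  1.9000e-01 -2.5000e-01 -1.0800e+00] [0.01 0.01 0.03 0.25 0.26 0.52] [ 3.142 -0.     0.088]
```

Emit:
{"fn": "step_arm", "kwargs": {
  "series": [
    [[0, 0, 0, 0, 0, 0.012, 1], [0, 0, 0, 0, 0, 0.012, 1], [0, 0, 0, 0, 0, 0, 1], [0, 0, 0, 0, 0, 0, 1]]
  ]
}}

```text
clock: 10.35
eef_pos: [603.6, -31.0, 263.9]
tool_rot: [-3.142, -0.0, 0.088]
force: [0.1, 0.6, -2.1]
width: 10.9
gripper_force: 61.4
```

```bash
python3 f.py
```

```text
10.5 [ 6.0364e+02 -3.1010e+01  2.6398e+02  2.5000e-01  6.0000e-02 -1.8900e+00] [0.01 0.01 0.02 0.16 0.47 0.43] [ 3.142 -0.     0.088]
```

Emit:
{"fn": "step_arm", "kwargs": {
  "series": [
    [[0, 0, 0, 0, 0, 0.01, 1], [0, 0, 0, 0, 0, 0.01, 1], [0, 0, 0, 0, 0, 0, 1], [0, 0, 0, 0, 0, 0, 1], [0, 0, 0, 0, 0, 0, 1]]
  ]
}}

```text
clock: 11.05
eef_pos: [603.8, -31.0, 261.0]
tool_rot: [3.142, -0.001, 0.088]
force: [2.6, 0.0, -1.3]
width: 10.7
gripper_force: 61.5
```

```bash
python3 f.py
```

```text
11.2 [ 6.0374e+02 -3.1000e+01  2.6104e+02  2.1500e+00  2.6000e-01 -1.7400e+00] [0.01 0.02 0.01 0.39 0.23 0.37] [ 3.142e+00 -1.000e-03  8.800e-02]
```

Emit:
{"fn": "step_arm", "kwargs": {
  "series": [
    [[0, 0, 0, 0.009, 0, 0, 1], [0, 0, 0, 0, 0, 0, 1], [0, 0, 0, 0, 0, 0.01, 1], [0, 0, 0, 0, 0, 0, 1], [0, 0, 0, 0, 0, 0, 1]]
  ]
}}

```text
clock: 11.75
eef_pos: [604.5, -30.9, 259.4]
tool_rot: [-3.142, 0.001, 0.088]
force: [0.8, 0.2, -0.9]
width: 11.3
gripper_force: 61.5
```

```bash
python3 f.py
```

```text
11.9 [ 6.0454e+02 -3.0950e+01  2.5942e+02  6.0000e-02  1.3000e-01 -1.2400e+00] [0.05 0.01 0.04 0.77 0.25 0.2 ] [-3.142  0.     0.088]
```

Emit:
{"fn": "step_arm", "kwargs": {
  "series": [
    [[0, 0, 0, 0.001, 0, 0.01, 1], [0, 0, 0, 0, 0, 0, 1], [0, 0, 0, 0, 0, 0.007, 1], [0, 0, 0, 0, 0, 0, 1], [0, 0, 0, 0, 0, 0, 1]]
  ]
}}

```text
clock: 12.45
eef_pos: [605.2, -30.9, 257.3]
tool_rot: [3.142, -0.001, 0.088]
force: [0.2, 0.2, 0.0]
width: 10.8
gripper_force: 61.5
```

```bash
python3 f.py
```

```text
12.6 [ 6.0525e+02 -3.0880e+01  2.5723e+02  4.7000e-01 -5.0000e-02  7.6000e-01] [0.01 0.01 0.03 0.35 0.25 0.51] [ 3.142e+00 -1.000e-03  8.800e-02]
```

```bash
cat > prof.py <<'E'
from h import *
p=shot('wrist');p['name']='wrist'
def pw(X):
    c=np.array(p['R'])@np.array(X,float)+np.array(p['t']).ravel();c/=np.linalg.norm(c)
    th=np.arccos(c[2]);s=p['fx']*th/np.hypot(c[0],c[1]);return [p['cx']+s*c[0],p['cy']+s*c[1]]
a=np.radians(5);ex=np.array([np.cos(a),np.sin(a),0]);ey=np.array([-np.sin(a),np.cos(a),0])
G=np.array([607.3,-0.8,270])
g=p['img'].max(2).astype(np.float32)
ys=np.arange(-50,20,1.)
for off in (2,5):
    P=np.array([pw(G+off*ex+y*ey) for y in ys],np.float32)
    v=cv2.remap(g,P[:,0:1].copy(),P[:,1:2].copy(),cv2.INTER_LINEAR).ravel()
    print(off,dict(zip(ys.astype(int).tolist(),v.astype(int).tolist())))
E
python3 prof.py
```

```text
2 {-50: 55, -49: 55, -48: 55, -47: 54, -46: 53, -45: 53, -44: 53, -43: 53, -42: 52, -41: 52, -40: 52, -39: 52, -38: 51, -37: 51, -36: 50, -35: 49, -34: 68, -33: 127, -32: 139, -31: 152, -30: 164, -29: 157, -28: 136, -27: 116, -26: 93, -25: 49, -24: 47, -23: 47, -22: 47, -21: 45, -20: 41, -19: 42, -18: 42, -17: 42, -16: 42, -15: 42, -14: 44, -13: 44, -12: 44, -11: 44, -10: 44, -9: 44, -8: 44, -7: 41, -6: 81, -5: 94, -4: 92, -3: 124, -2: 124, -1: 126, 0: 91, 1: 91, 2: 92, 3: 93, 4: 93, 5: 73, 6: 41, 7: 44, 8: 45, 9: 45, 10: 45, 11: 46, 12: 46, 13: 47, 14: 46, 15: 46, 16: 47, 17: 47, 18: 49, 19: 52}
5 {-50: 55, -49: 55, -48: 54, -47: 54, -46: 54, -45: 54, -44: 53, -43: 54, -42: 53, -41: 53, -40: 53, -39: 53, -38: 52, -37: 53, -36: 52, -35: 52, -34: 66, -33: 128, -32: 138, -31: 149, -30: 154, -29: 149, -28: 139, -27: 125, -26: 95, -25: 47, -24: 50, -23: 50, -22: 50, -21: 51, -20: 51, -19: 51, -18: 51, -17: 53, -16: 52, -15: 51, -14: 46, -13: 46, -12: 47, -11: 46, -10: 46, -9: 47, -8: 46, -7: 44, -6: 94, -5: 105, -4: 104, -3: 105, -2: 105, -1: 105, 0: 105, 1: 105, 2: 105, 3: 105, 4: 107, 5: 74, 6: 42, 7: 46, 8: 45, 9: 45, 10: 45, 11: 45, 12: 45, 13: 45, 14: 46, 15: 45, 16: 51, 17: 50, 18: 51, 19: 50}
```

Emit:
{"fn": "step_arm", "kwargs": {
  "series": [
    [[0, 0, 0, 0, 0, 0.004, 1], [0, 0, 0, 0, 0, 0, 1], [0, 0, 0, 0, 0, 0, 1], [0, 0, 0, 0, 0, 0, 1], [0, 0, 0, 0, -0.02, 0, 1], [0, 0, 0, 0, -0.02, 0, 1], [0, 0, 0, 0, -0.02, 0, 1], [0, 0, 0, 0, -0.02, 0, 1], [0, 0, 0, 0, -0.02, 0, 1], [0, 0, 0, 0, -0.02, 0, 1], [0, 0, 0, 0, 0, 0, 1]]
  ]
}}

```text
clock: 13.8
eef_pos: [603.5, -11.8, 256.5]
tool_rot: [-3.141, -0.0, 0.089]
force: [2.9, -0.3, 1.5]
width: 10.9
gripper_force: 61.9
```

```bash
python3 f.py
```

```text
13.95 [ 6.0345e+02 -1.1820e+01  2.5644e+02  2.1800e+00  2.9000e-01  1.4900e+00] [0.02 0.02 0.03 0.47 0.41 0.31] [-3.14  -0.     0.089]
```

Emit:
{"fn": "step_arm", "kwargs": {
  "series": [
    [[0, 0, 0, 0.004, -0.013, 0, 1], [0, 0, 0, 0, -0.013, 0, 1], [0, 0, 0, 0, -0.013, 0, 1], [0, 0, 0, 0, -0.013, 0, 1], [0, 0, 0, 0, -0.013, 0, 1], [0, 0, 0, 0, 0, 0, 1], [0, 0, 0, 0, 0, 0, 1]]
  ]
}}

```text
clock: 14.7
eef_pos: [602.5, -2.8, 255.9]
tool_rot: [-3.141, 0.001, 0.088]
force: [0.2, -0.4, -1.4]
width: 10.8
gripper_force: 61.4
```

```bash
python3 f.py; python3 prof.py | head -1
```

```text
14.85 [ 6.0270e+02 -3.0600e+00  2.5605e+02  1.3000e-01  8.0000e-02 -1.3100e+00] [0.16 0.15 0.11 0.21 0.31 0.13] [-3.141e+00  1.000e-03  8.800e-02]
2 {-50: 64, -49: 64, -48: 63, -47: 63, -46: 63, -45: 62, -44: 62, -43: 62, -42: 61, -41: 61, -40: 61, -39: 60, -38: 61, -37: 60, -36: 60, -35: 60, -34: 59, -33: 58, -32: 58, -31: 57, -30: 57, -29: 58, -28: 57, -27: 56, -26: 56, -25: 55, -24: 56, -23: 54, -22: 54, -21: 54, -20: 53, -19: 53, -18: 53, -17: 53, -16: 52, -15: 53, -14: 51, -13: 51, -12: 51, -11: 51, -10: 50, -9: 51, -8: 49, -7: 60, -6: 102, -5: 133, -4: 145, -3: 162, -2: 172, -1: 153, 0: 137, 1: 116, 2: 89, 3: 94, 4: 94, 5: 83, 6: 37, 7: 40, 8: 39, 9: 40, 10: 39, 11: 39, 12: 39, 13: 39, 14: 40, 15: 41, 16: 42, 17: 42, 18: 42, 19: 42}
```

Emit:
{"fn": "step_arm", "kwargs": {
  "series": [
    [[0, 0, 0, 0.003, -0.007, 0, 1], [0, 0, 0, 0, 0, 0.01, 1], [0, 0, 0, 0, 0, 0.01, 1], [0, 0, 0, 0, 0, 0.01, 1], [0, 0, 0, 0, 0, 0, 1], [0, 0, 0, 0, 0, 0, 1]]
  ]
}}

```text
clock: 15.55
eef_pos: [603.4, -2.2, 251.8]
tool_rot: [-3.142, 0.0, 0.088]
force: [0.3, 0.2, -1.3]
width: 10.7
gripper_force: 61.4
```

```bash
python3 f.py
```

```text
15.7 [ 6.0348e+02 -2.1500e+00  2.5188e+02  2.4000e-01  8.0000e-02 -1.4900e+00] [0.03 0.   0.04 0.43 0.41 0.3 ] [ 3.142 -0.     0.088]
```

Emit:
{"fn": "step_arm", "kwargs": {
  "series": [
    [[0, 0, 0, 0, 0, 0.006, 1], [0, 0, 0, 0, 0, 0, 1], [0, 0, 0, 0, 0, 0, 0.8], [0, 0, 0, 0, 0, 0, 0.6], [0, 0, 0, 0, 0, 0, 0.3], [0, 0, 0, 0, 0, 0, 0], [0, 0, 0, 0, 0, 0, 0], [0, 0, 0, 0, 0, 0, 0], [0, 0, 0, 0, 0, 0, 0], [0, 0, 0, 0, 0, 0, 0]]
  ]
}}

```text
clock: 16.75
eef_pos: [603.5, -2.1, 251.0]
tool_rot: [-3.142, -0.0, 0.088]
force: [-1.3, 0.9, 1.0]
width: 85.4
gripper_force: 0.0
```

```bash
python3 f.py; python3 prof.py|head -1|cut -c 350-
```

```text
16.9 [ 6.0348e+02 -2.1100e+00  2.5097e+02 -6.1000e-01  2.1000e-01  1.8000e-01] [0.01 0.01 0.01 0.73 0.47 0.56] [-3.142 -0.     0.088]
 50, -11: 49, -10: 49, -9: 50, -8: 48, -7: 56, -6: 123, -5: 137, -4: 117, -3: 78, -2: 84, -1: 88, 0: 85, 1: 82, 2: 79, 3: 77, 4: 88, 5: 73, 6: 38, 7: 38, 8: 38, 9: 37, 10: 39, 11: 38, 12: 38, 13: 38, 14: 37, 15: 37, 16: 37, 17: 38, 18: 37, 19: 37}
```

Emit:
{"fn": "step_arm", "kwargs": {
  "series": [
    [[0, 0, 0, 0, 0, -0.1, 0], [0, 0, 0, 0, 0, -0.3, 0], [0, 0, 0, -0.1116, -0.218, 0, 0], [0, 0, 0, -0.1116, -0.218, 0, 0], [0, 0, 0, -0.1116, -0.218, 0, 0], [0, 0, 0, -0.1116, -0.218, 0, 0], [0, 0, 0, -0.1116, -0.218, 0, 0], [0, 0, 0, -0.1116, -0.218, 0.2, 0], [0, 0, 0, -0.1116, -0.218, 0.2, 0], [0, 0, 0, -0.1116, -0.218, 0.2, 0], [0, 0, 0, -0.1116, -0.218, 0.2, 0], [0, 0, 0, -0.1116, -0.218, 0.2, 0]]
  ]
}}

```text
clock: 18.2
eef_pos: [407.4, 310.1, 160.2]
tool_rot: [-3.141, -0.001, 0.087]
force: [0.6, 0.5, -0.6]
width: 85.3
gripper_force: 0.0
```

Emit:
{"fn": "step_arm", "kwargs": {
  "series": [
    [[0, 0, 0.146, 0, 0, 0, 0], [0, 0, 0.146, 0, 0, 0, 0], [0, 0, 0.146, 0, 0, 0, 0], [0, 0, 0, 0, 0, 0, 0], [0, 0, 0, 0, 0, 0, 0]]
  ]
}}

```text
clock: 18.7
eef_pos: [408.1, 309.1, 161.0]
tool_rot: [-3.141, -0.0, -0.253]
force: [-0.2, 0.3, -0.3]
width: 85.3
gripper_force: 0.0
```

```bash
python3 w.py w5 pail_grip pail_bail pail
python3 - <<'E'
from h import *
import pickle
S=shot('scene');T=shot('top');pickle.dump((S,T),open('st5.pkl','wb'))
for n in ('hook_grip','hook_eye','hook_curl'):
    r=[ctrl.recognise(p,n) for p in (S,T)]
    print(n,[[(np.round(q['centre'],1).tolist(),round(q['score'],2)) for q in x[:2]] for x in r])
f=lambda im,x,y,w,h,W,H:cv2.resize(im[y:y+h,x:x+w],(W,H),interpolation=cv2.INTER_CUBIC)
w=cv2.imread('pics/w5.png')
m=np.hstack([f(S['img'][:,:,::-1],265,150,60,90,400,600),np.vstack([f(w,0,0,560,420,400,300),f(w,180,130,200,150,400,300)])])
cv2.imwrite('pics/m5.png',cv2.convertScaleAbs(m,alpha=1.6,beta=10))
E
```

```text
18.75 [408.1 309.  161.1] [-3.141 -0.    -0.254] [ 0.7  -0.78  0.32] 85.38139267285683
cam [476. 292. 343.] 325.19226210127806 276.9240270107697 211.77821112219146 [[-0.25, -0.97, 0.0], [-0.93, 0.24, 0.27], [-0.27, 0.07, -0.96]]
pail_grip [([272.9, 102.2], 0.57)]
pail_bail [([271.2, 104.7], 0.66), ([125.6, 7.9], 0.42)]
pail [([270.5, 104.2], 0.84)]
hook_grip [[([301.2, 193.0], 0.58)], []]
hook_eye [[([303.4, 197.3], 0.63)], [([285.5, 185.7], 0.44)]]
hook_curl [[([301.4, 190.5], 0.55)], [([286.0, 183.7], 0.58)]]
```

View pics/m5.png

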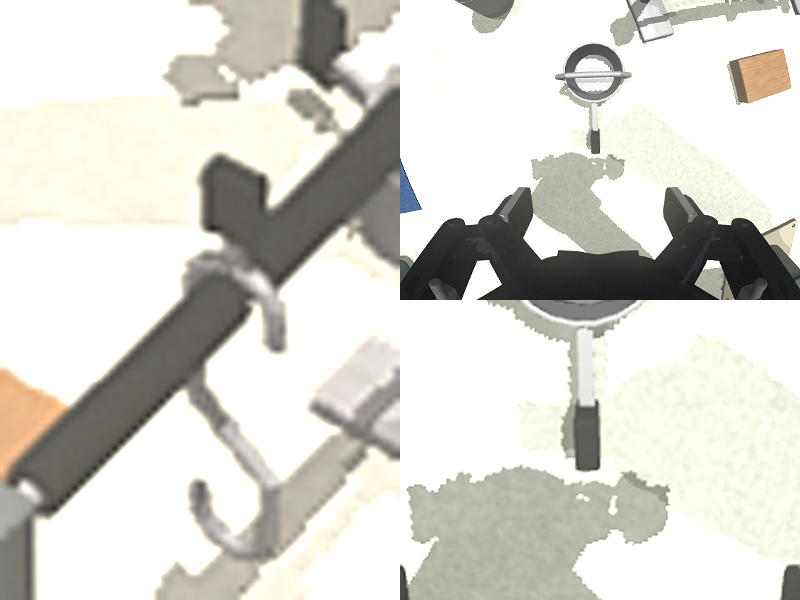

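Run:
```python
from h import *
import pickle
p=pickle.load(open('w.pkl','rb'))
B=at_z(p,(269.5,105),110);print('bail',B,[at_z(p,((u-400)*1.4,v*1.4),110).round(1) for u,v in ((560,75),(628,75))])
print('grip backtop',at_z(p,(274.5,214.5),78),'frontlow',at_z(p,(273.5,181),32),'B-80',B-80*np.array([np.cos(-.254),np.sin(-.254),0]))
g=p['img'].max(2)[170:225,260:290]
n,l,s,c=cv2.connectedComponentsWithStats((cv2.resize(g,None,fx=4,fy=4,interpolation=cv2.INTER_CUBIC)<45).astype(np.uint8))
for i in range(1,n):
    if s[i,4]>800: print(s[i,:4]/4+[260,170,0,0],c[i]/4+[260,170])
S,T=pickle.load(open('st5.pkl','rb'))
# hook scene points vs model seated at G
a=np.radians(5);ex=np.array([np.cos(a),np.sin(a),0]);E=np.array([606.8,-1.,256.5]);z=np.array([0,0,1])
m=lambda u,v:np.round((265+u*.15,150+v*.15),1)
for n,X,u in (('tip',E+17.5*ex-14*z,m(278,348)),('curlbot',E-135*z,m(240,555)),('curltip',E-16*ex-105*z,m(197,485)),('curlsh',E+16*ex-85*z,m(268,480)),('blk top',E+61.5*z,m(232,165)),('gap',np.array([606.8,-1.,265]),[0,0])): print(n,np.round(proj(S,X),1),u)
```

```text
bail [488.26024978 293.87848195 110.        ] [array([497. , 325.1, 110. ]), array([479.9, 259.7, 110. ])]
grip backtop [400.46396414 313.23372709  78.        ] frontlow [420.50268692 309.3467311   32.        ] B-80 [410.8270452 313.9806915 110.       ]
tip [305.8 201.6] [306.7 202.2]
curlbot [297.5 230.5] [301.  233.2]
curltip [292.8 220. ] [294.6 222.8]
curlsh [303.7 220.8] [305.2 222. ]
blk top [301.4 175.3] [299.8 174.8]
gap [300.2 191.7] [0, 0]
```

Emit:
{"fn": "step_arm", "kwargs": {
  "series": [
    [[0, 0.1335, 0, 0, 0, 0, 0], [0, 0.1335, 0, 0, 0, 0, 0], [0, 0, 0, -0.025, -0.0047, 0.207, 0], [0, 0, 0, -0.025, -0.0047, 0.207, 0], [0, 0, 0, -0.025, -0.0047, 0.207, 0], [0, 0, 0, -0.025, -0.0047, 0.1, 0], [0, 0, 0, 0, 0, 0, 0], [0, 0, 0, 0, 0, 0, 0]]
  ]
}}

```text
clock: 20.1
eef_pos: [416.4, 309.8, 52.2]
tool_rot: [3.141, -0.21, -0.256]
force: [0.5, 0.8, 0.6]
width: 85.4
gripper_force: 0.0
```

```bash
python3 f.py
python3 - <<'E'
from h import *
p=shot('wrist','w6');p['name']='wrist'
g=p['img'].max(2)[140:300,230:330]
n,l,s,c=cv2.connectedComponentsWithStats((cv2.resize(g,None,fx=4,fy=4,interpolation=cv2.INTER_CUBIC)<45).astype(np.uint8))
for i in range(1,n):
    if s[i,4]>800: print((s[i,:4]/4+[230,140,0,0]).round(1),(c[i]/4+[230,140]).round(1), s[i,4]/16)
s=ctrl.read_state();R=Rn.from_euler('xyz',s['tool_rot']).as_matrix();print(R.round(3))
def pw(X):
    c=np.array(p['R'])@np.array(X,float)+np.array(p['t']).ravel();c/=np.linalg.norm(c)
    th=np.arccos(c[2]);k=p['fx']*th/np.hypot(c[0],c[1]);return np.round([p['cx']+k*c[0],p['cy']+k*c[1]],1)
ex=np.array([.968,-.251,0]);c=np.array([410.6,312,55.])
print('pred backtop',pw(c-12*ex+[0,0,23]),'fronttop',pw(c+12*ex+[0,0,23]),'frontlow',pw(c+12*ex-[0,0,23]))
E
```

```text
20.25 [ 4.1680e+02  3.1012e+02  5.2850e+01 -1.2000e-01  1.4000e-01  1.9000e-01] [0.24 0.2  0.39 0.43 0.48 0.39] [-3.139 -0.211 -0.257]
[[ 0.946 -0.254  0.203]
 [-0.248 -0.967 -0.051]
 [ 0.209 -0.002 -0.978]]
pred backtop [277.  281.5] fronttop [276.9 237.2] frontlow [277.  227.1]
```

Run:
```python
import cv2,numpy as np
a=cv2.imread('pics/w6.png').max(2)
for r in (225,235,245,255,265,275): print(r,a[r,245:310:2])
print('col277',a[200:300:3,277])
```

```text
225 [181 182 181 177 175 177 173 170 171 180 113 117 118 142 151 151 151 151
 151 152 153 155 159 165 164 161 173 177 178 179 183 186 183]
235 [181 183 179 174 170 173 177 182 186 192 114  94  51  52  53  53  52  52
  53  52  49 140 159 164 161 156 168 173 173 180 179 177 180]
245 [156 180 179 170 156 153 156 130  98  96  99  59  55  58  57  58  58  59
  59  60  54 101 154 156 160 159 157 158 157 152 154 159 159]
255 [156 157 157 154 152 152 156 135  93  95  98  66  53  56  56  55  57  57
  56  57  52  77 154 149 150 152 157 155 152 151 154 157 157]
265 [163 174 173 159 160 163 164 139  92  95  96  78  51  54  51  51  51  52
  51  51  51  53 159 156 153 153 150 153 156 159 161 159 157]
275 [157 155 155 158 161 159 158 154 153 154 154 133  44  49  49  48  48  50
  48  48  47  36 164 159 156 156 159 160 164 161 157 154 154]
col277 [156 155 155 155 153 153 153 152 151 151 107  53  54  58  59  58  58  58
  57  56  55  55  52  50  49  48  43 157 153  86  90  91  89  93]
```

Emit:
{"fn": "step_arm", "kwargs": {
  "series": [
    [[0, 0, 0, -0.014, 0, 0.159, 0], [0, 0, 0, -0.014, 0, 0.159, 0], [0, 0, 0, 0, 0, 0, 0], [0, 0, 0, 0, 0, 0, 0.5], [0, 0, 0, 0, 0, 0, 1], [0, 0, 0, 0, 0, 0, 1], [0, 0, 0, 0, 0, 0, 1], [0, 0, 0, 0, 0, 0, 1], [0, 0, 0, 0, 0, 0, 1], [0, 0, 0, 0, 0, 0, 1], [0, 0, 0, 0, 0, 0, 1]]
  ]
}}

```text
clock: 21.45
eef_pos: [425.4, 312.4, 12.1]
tool_rot: [3.129, -0.201, -0.256]
force: [-2.3, -1.3, 5.6]
width: 9.8
gripper_force: 60.9
```

Emit:
{"fn": "step_arm", "kwargs": {
  "series": [
    [[0, 0, 0, 0.018, 0, -0.087, 1], [0, 0, 0, 0.018, 0, -0.087, 1], [0, 0, 0, 0.018, 0, -0.087, 1], [0, 0, 0, 0.018, 0, -0.087, 1], [0, 0, 0, 0, 0, 0, 1], [0, 0, 0, 0, 0, 0, 1]]
  ]
}}

```text
clock: 22.05
eef_pos: [425.5, 313.0, 64.7]
tool_rot: [3.128, -0.201, -0.255]
force: [-1.1, -0.8, -2.7]
width: 9.9
gripper_force: 59.7
```

```bash
python3 f.py
python3 - <<'E'
from h import *
import pickle
S,T=shot('scene'),shot('top');W=shot('wrist','w7');W['name']='wrist'
pickle.dump((S,T,W),open('g.pkl','wb'))
s=ctrl.read_state();print(s['eef_pos'],s['width'],s['tool_rot'])
for n in ('pail','pail_bail','pail_grip'):
    r=[ctrl.recognise(p,n) for p in (S,T,W)]
    print(n,[[(np.round(q['centre'],1).tolist(),round(q['score'],2)) for q in x[:2]] for x in r])
E
```

```text
22.2 [425.32 312.73  64.36  -0.47  -0.72  -2.87] [0.13 0.16 0.19 0.4  0.12 0.52] [ 3.127 -0.2   -0.255]
[425.58137799 312.89161693  64.6077165 ] 9.915205335882039 [ 3.12779518 -0.20070326 -0.25523002]
pail [[([330.0, 156.6], 0.58)], [([185.0, 232.0], 0.61)], [([279.0, 107.6], 0.95), ([373.1, 37.7], 0.55)]]
pail_bail [[([328.1, 159.8], 0.95), ([301.7, 187.4], 0.38)], [([186.3, 232.3], 0.98)], [([275.8, 107.7], 0.73)]]
pail_grip [[([329.1, 159.6], 0.79)], [([186.8, 233.0], 0.62)], [([278.9, 105.8], 0.75)]]
```

Run:
```python
from h import *
import pickle
S,T,W=pickle.load(open('g.pkl','rb'))
print(tri(ray(S,(328.1,159.8)),ray(T,(186.3,232.3))),at_z(T,(186.3,232.3),162),at_z(W,(277,107.5),162),at_z(S,(328.1,159.8),162))
# wrist profile: bail bar bright line columns/rows
g=W['img'].max(2)
for c in (250,262,290,302): print(c,list(zip(range(85,135,2),g[85:135:2,c])))
```

```text
(array([484.31467693, 300.52176056,  90.30528114]), np.float64(13.694008366720857)) [481.37878425 290.77668095 162.        ] [479.54129687 300.19075372 162.        ] [524.14973407 227.06463216 162.        ]
250 [(85, np.uint8(53)), (87, np.uint8(49)), (89, np.uint8(105)), (91, np.uint8(168)), (93, np.uint8(167)), (95, np.uint8(169)), (97, np.uint8(166)), (99, np.uint8(166)), (101, np.uint8(167)), (103, np.uint8(169)), (105, np.uint8(166)), (107, np.uint8(168)), (109, np.uint8(165)), (111, np.uint8(169)), (113, np.uint8(167)), (115, np.uint8(172)), (117, np.uint8(170)), (119, np.uint8(170)), (121, np.uint8(173)), (123, np.uint8(173)), (125, np.uint8(173)), (127, np.uint8(175)), (129, np.uint8(173)), (131, np.uint8(170)), (133, np.uint8(144))]
262 [(85, np.uint8(97)), (87, np.uint8(98)), (89, np.uint8(133)), (91, np.uint8(168)), (93, np.uint8(169)), (95, np.uint8(168)), (97, np.uint8(167)), (99, np.uint8(167)), (101, np.uint8(167)), (103, np.uint8(170)), (105, np.uint8(168)), (107, np.uint8(170)), (109, np.uint8(167)), (111, np.uint8(170)), (113, np.uint8(170)), (115, np.uint8(173)), (
[... 577 characters left out ...]
(174)), (121, np.uint8(175)), (123, np.uint8(176)), (125, np.uint8(177)), (127, np.uint8(179)), (129, np.uint8(177)), (131, np.uint8(175)), (133, np.uint8(147))]
302 [(85, np.uint8(57)), (87, np.uint8(84)), (89, np.uint8(98)), (91, np.uint8(98)), (93, np.uint8(99)), (95, np.uint8(100)), (97, np.uint8(98)), (99, np.uint8(97)), (101, np.uint8(93)), (103, np.uint8(174)), (105, np.uint8(170)), (107, np.uint8(173)), (109, np.uint8(168)), (111, np.uint8(168)), (113, np.uint8(171)), (115, np.uint8(175)), (117, np.uint8(171)), (119, np.uint8(173)), (121, np.uint8(176)), (123, np.uint8(176)), (125, np.uint8(175)), (127, np.uint8(180)), (129, np.uint8(176)), (131, np.uint8(174)), (133, np.uint8(148))]
```

```bash
cat > pw.py <<'E'
from h import *
def pw(p,X):
    c=np.array(p['R'])@np.array(X,float)+np.array(p['t']).ravel();c/=np.linalg.norm(c)
    th=np.arccos(c[2]);k=p['fx']*th/np.hypot(c[0],c[1]);return np.round([p['cx']+k*c[0],p['cy']+k*c[1]],1)
E
python3 - <<'E'
from pw import *
import pickle
S,T,W=pickle.load(open('g.pkl','rb'))
print(-np.array(W['R']).T@np.array(W['t']).ravel())
B=np.array([489,296,162.]);ey=np.array([.251,.968,0])
print('pred bail',pw(W,B),pw(W,B+26*ey),pw(W,B-26*ey),'pail centre rim',pw(W,B-[0,0,50]))
print('T bail',proj(T,B),proj(T,B+26*ey),proj(T,B-26*ey),'S',proj(S,B),proj(S,B+26*ey),proj(S,B-26*ey))
g=W['img'].max(2)
print(g[0:140:6,200:360:5])
print(T['img'].max(2)[220:246,168:206:2])
E
```

```text
[457.18115529 307.50849064 256.79527623]
pred bail [282.5  75.4] [197.2  77.9] [366.4  78.9] pail centre rim [279.  112.1]
T bail [np.float64(184.51606685591156), np.float64(229.66602891537298)] [np.float64(175.72746021152386), np.float64(227.50522961548273)] [np.float64(193.313977782689), np.float64(231.8291158005071)] S [np.float64(333.0402991914557), np.float64(142.67939287349014)] [np.float64(339.9797762977808), np.float64(139.59685260064418)] [np.float64(325.9996192497445), np.float64(145.8068878037294)]
[[192 191 200 201 191 187 192 190 189 199 200 195 197 194 192 190 196 191
  184 194 199 193 199 193 194 134  53 142 152 148 149  52]
 [203 191 194 193 190 200 188 197 195 195 192 193 195 202 202 194 186 186
  199 188 189 193 192 187 200 193 102 100 151 148 158  50]
 [201 200 189 192 196 194 195 193 207 197 190 198 198 196 190 194 195 205
  187 193 192 194 192 190 198 191 197  50 130  88  90  91]
 [191 202 195 198 201 193 195 192 192 191 192 194 203 188 191 195 193 194
  192 196 190 205 200 194 194 191 197 118  68  87  90  88]
 [196 200 195 200 194 187 189 199 203 202 192 205 193
[... 4014 characters left out ...]
  37  93  98  96  95  97  96  80  63  29  87
  102]
 [116 110 114 116 112  77  46  34  77  97  96  96  95  94  91  47  38  87
  102]
 [115 113 115 115  62  76  64  41  51  94  95  99  98  96  88  34  43  87
  102]
 [111 109 115 113  68  69  76  51  39  49  58  95  93  91  72  29  57  85
  104]
 [113 110 115  96  66  72  74  74  52  44  57  61  58  77  32  44  58  89
  104]
 [116 114 114 115  77  70  72  73  90  58  57  76  81  42  44  57  62 104
  104]
 [112 112 113 113 119  75  72  73  71  74  79  68  45  49  60  54  81 101
  101]
 [113 109 112 111 116  93  70  71  90  67  70  57  59  58  57  57  54 102
   97]
 [115 116 111 114 114  91  70  68  96  62  72  66  57  58  59  55  60  99
  100]]
```

Emit:
{"fn": "step_arm", "kwargs": {
  "series": [
    [[0.0218, 0, -0.1067, 0, 0, 0, 1], [0.0218, 0, -0.1067, 0, 0, 0, 1], [0.0218, 0, -0.1067, 0, 0, 0, 1], [0.0218, 0, -0.1067, 0, 0, 0, 1], [0, 0, 0, 0, 0, 0, 1], [0, 0, 0, 0, 0, 0, 1]]
  ]
}}

```text
clock: 23.45
eef_pos: [426.0, 312.9, 65.1]
tool_rot: [3.13, -0.197, 0.084]
force: [0.0, 0.3, -2.5]
width: 10.1
gripper_force: 59.6
```

Emit:
{"fn": "step_arm", "kwargs": {
  "series": [
    [[0, 0, 0, 0.0105, 0.12, 0.0039, 1], [0, 0, 0, 0.0105, 0.22, 0.0039, 1], [0, 0, 0, 0.0105, 0.27, 0.0039, 1], [0, 0, 0, 0.0105, 0.27, 0.0039, 1], [0, 0, 0, 0.0105, 0.27, 0.0039, 1], [0, 0, 0, 0.0105, 0.27, 0.0039, 1], [0, 0, 0, 0.0105, 0.27, 0.0039, 1], [0, 0, 0, 0.0105, 0.25, 0.0039, 1], [0, 0, 0, 0.0105, 0.17, 0.0039, 1], [0, 0, 0, 0.0105, 0.085, 0.0039, 1], [0, 0, 0, 0, 0, 0, 1], [0, 0, 0, 0, 0, 0, 1]]
  ]
}}

```text
clock: 24.65
eef_pos: [469.7, -6.0, 67.1]
tool_rot: [3.129, -0.195, 0.085]
force: [0.6, 0.4, -3.2]
width: 9.9
gripper_force: 59.6
```

```bash
python3 f.py
python3 - <<'E'
from pw import *
import pickle
S,T,W=shot('scene','s8'),shot('top'),shot('wrist','w8');W['name']='wrist'
pickle.dump((S,T,W),open('g8.pkl','wb'))
s=ctrl.read_state();tcp=np.array(s['eef_pos']);print(tcp,s['tool_rot'],s['width'])
y=s['tool_rot'][2];ex=np.array([np.cos(y),np.sin(y),0]);ey=np.array([-ex[1],ex[0],0])
B=tcp+66.5*ex+[0,0,97.5];C=np.array([606.8,-1.7,141.5])
print('B',B,'B-C',(B-C)@ex,(B-C)@ey,'px W',pw(W,B),pw(W,B+26*ey),pw(W,B-26*ey),'S',np.round(proj(S,B),1))
for n,X in dict(shank=C+16*ex+20*np.array([0,0,1]),slanttop=C-17.5*ex+[0,0,60],tip=C-16*ex+[0,0,10],bot=C-[0,0,16]).items(): print(n,pw(W,X),np.round(proj(S,X),1))
for n in ('hook_curl','hook','pail_bail','pail'):
    r=[ctrl.recognise(p,n) for p in (S,W)]
    print(n,[[(np.round(q['centre'],1).tolist(),round(q['score'],2)) for q in x[:2]] for x in r])
E
```

```text
24.8 [ 4.6955e+02 -5.2800e+00  6.7170e+01 -2.0000e-02  4.4000e-01 -2.6900e+00] [0.09 0.41 0.03 0.59 0.37 0.54] [ 3.129 -0.195  0.089]
[469.38784671  -5.7425648   67.16720917] [ 3.12809799 -0.19451165  0.08791957] 9.754553212084263
B [5.35630995e+02 9.65571375e-02 1.64667209e+02] B-C -70.73637043476982 8.038708282359423 px W [282.4  74.6] [196.9  77. ] [366.7  78.3] S [277.3 205. ]
shank [ 300.4 -103.3] [303.3 223.6]
slanttop [ 315.3 -133.2] [292.9 206.7]
tip [301.2 -37.6] [292.6 220.2]
bot [295.9 -30. ] [297.4 229.7]
hook_curl [[([298.6, 194.6], 0.61)], []]
hook [[([301.3, 192.4], 0.64)], []]
pail_bail [[([280.2, 227.1], 0.88), ([299.0, 188.5], 0.61)], [([275.8, 107.8], 0.93)]]
pail [[([281.1, 228.1], 0.66)], [([277.2, 110.2], 0.82)]]
```

Emit:
{"fn": "step_arm", "kwargs": {
  "series": [
    [[0, 0, 0, 0, 0.03, 0.007, 1], [0, 0, 0, 0, 0.023, 0.007, 1], [0, 0, 0, 0.05, 0, 0.01, 1], [0, 0, 0, 0.0588, 0, 0.0117, 1], [0, 0, 0, 0.0588, 0, 0.0117, 1], [0, 0, 0, 0.0588, 0, 0.0117, 1], [0, 0, 0, 0.0588, 0, 0.0117, 1], [0, 0, 0, 0, 0, 0, 1], [0, 0, 0, 0, 0, 0, 1]]
  ]
}}

```text
clock: 26.3
eef_pos: [513.8, -10.8, 64.9]
tool_rot: [3.128, -0.194, 0.086]
force: [0.2, -1.0, -2.4]
width: 9.9
gripper_force: 59.6
```

```bash
python3 f.py
cat > rel.py <<'E'
from pw import *
import pickle,sys
S=shot('scene',sys.argv[1])
s=ctrl.read_state();tcp=np.array(s['eef_pos'])
y=s['tool_rot'][2];ex=np.array([np.cos(y),np.sin(y),0]);ey=np.array([-ex[1],ex[0],0])
B=tcp+66.5*ex+[0,0,97.5];C=np.array([606.8,-1.7,141.5])
print('B',B.round(1),'B-C',round((B-C)@ex,1),round((B-C)@ey,1),round((B-C)[2],1),'rot',np.round(s['tool_rot'],3))
print('S',proj(S,B),proj(S,B+26*ey),proj(S,B-26*ey))
E
python3 rel.py s9
```

```text
26.45 [ 5.1341e+02 -1.0910e+01  6.4890e+01 -8.0000e-02 -2.0000e-01 -2.6600e+00] [0.22 0.05 0.04 0.19 0.58 0.19] [ 3.128 -0.194  0.087]
B [579.7  -5.1 162.5] B-C -27.3 -1.1 21.0 rot [ 3.128 -0.194  0.087]
S [np.float64(288.93926338490996), np.float64(215.48324230831156)] [np.float64(294.95637708368713), np.float64(209.36897073040842)] [np.float64(282.7738971845219), np.float64(221.74816020973972)]
```

Emit:
{"fn": "step_arm", "kwargs": {
  "series": [
    [[0, 0, 0, 0.026, 0, 0.0052, 1], [0, 0, 0, 0.026, 0, 0.0052, 1], [0, 0, 0, 0.026, 0, 0.0052, 1], [0, 0, 0, 0.026, 0, 0.0052, 1], [0, 0, 0, 0, 0, 0, 1], [0, 0, 0, 0, 0, 0, 1]]
  ]
}}

```text
clock: 27.15
eef_pos: [529.7, -9.5, 64.9]
tool_rot: [3.128, -0.194, 0.086]
force: [-0.8, 0.8, -2.2]
width: 10.1
gripper_force: 59.6
```

```bash
python3 f.py; python3 rel.py s10
```

```text
27.3 [ 5.2956e+02 -9.5500e+00  6.4920e+01 -2.2000e-01  4.4000e-01 -2.6900e+00] [0.09 0.01 0.02 0.73 0.25 0.34] [ 3.128 -0.194  0.087]
B [595.8  -3.8 162.5] B-C -11.1 -1.1 21.0 rot [ 3.128 -0.194  0.087]
S [np.float64(294.1412563990458), np.float64(218.49297221852004)] [np.float64(300.13052070401704), np.float64(212.30898276502631)] [np.float64(288.0036005775401), np.float64(224.83017774773043)]
```

Emit:
{"fn": "step_arm", "kwargs": {
  "series": [
    [[0, 0, 0, 0.026, 0, 0.0052, 1], [0, 0, 0, 0.026, 0, 0.0052, 1], [0, 0, 0, 0.013, 0, 0.0026, 1], [0, 0, 0, 0, 0, 0, 1], [0, 0, 0, 0, 0, 0, 1], [0, 0, 0, 0, 0, 0, 1]]
  ]
}}

```text
clock: 28.0
eef_pos: [539.5, -8.7, 64.9]
tool_rot: [3.128, -0.194, 0.086]
force: [0.4, 0.1, -1.3]
width: 9.7
gripper_force: 59.6
```

```bash
python3 f.py; python3 rel.py s11
```

```text
28.15 [ 5.395e+02 -8.680e+00  6.494e+01  3.000e-02  6.000e-02 -2.410e+00] [0.03 0.02 0.03 0.53 0.17 0.64] [ 3.128 -0.194  0.087]
B [605.9  -2.9 162.5] B-C -1.0 -1.1 21.0 rot [ 3.128 -0.194  0.086]
S [np.float64(297.41692181457586), np.float64(220.38272105772967)] [np.float64(303.3886657603281), np.float64(214.15474583283816)] [np.float64(291.2967033607267), np.float64(226.76554142775063)]
```

Emit:
{"fn": "step_arm", "kwargs": {
  "series": [
    [[0, 0, 0, -0.0045, 0, 0.0235, 1], [0, 0, 0, -0.0045, 0, 0.0235, 1], [0, 0, 0, -0.0045, 0, 0.0235, 1], [0, 0, 0, 0, 0, 0, 1], [0, 0, 0, 0, 0, 0, 1]]
  ]
}}

```text
clock: 28.75
eef_pos: [539.6, -8.7, 54.0]
tool_rot: [3.128, -0.194, 0.087]
force: [0.8, -0.1, -2.7]
width: 9.8
gripper_force: 59.6
```

```bash
python3 f.py; python3 rel.py s12
```

```text
28.9 [ 5.3977e+02 -8.6800e+00  5.4180e+01  4.9000e-01  1.0000e-01 -2.7300e+00] [0.1  0.03 0.12 0.38 0.17 0.44] [ 3.128 -0.195  0.087]
B [606.1  -3.1 151.8] B-C -0.8 -1.3 10.3 rot [ 3.128 -0.195  0.086]
S [np.float64(297.2635872955703), np.float64(223.19962702155166)] [np.float64(303.1974868573831), np.float64(216.97971716208778)] [np.float64(291.1831735410938), np.float64(229.57311296736606)]
```

Emit:
{"fn": "step_arm", "kwargs": {
  "series": [
    [[0, 0, 0, -0.004, 0, 0.02, 1], [0, 0, 0, -0.004, 0, 0.02, 1], [0, 0, 0, -0.004, 0, 0.02, 1], [0, 0, 0, 0, 0, 0, 1], [0, 0, 0, 0, 0, 0, 1]]
  ]
}}

```text
clock: 29.5
eef_pos: [539.6, -8.8, 44.8]
tool_rot: [3.128, -0.194, 0.087]
force: [-0.7, -0.4, -2.2]
width: 10.1
gripper_force: 59.6
```

```bash
python3 f.py; python3 rel.py s13|head -1
```

```text
29.65 [ 5.3974e+02 -8.8100e+00  4.5010e+01  2.1000e-01 -4.0000e-02 -2.3700e+00] [0.09 0.02 0.1  0.61 0.46 0.17] [ 3.128 -0.195  0.086]
B [606.1  -3.2 142.7] B-C -0.8 -1.4 1.2 rot [ 3.128 -0.195  0.086]
```

Emit:
{"fn": "step_arm", "kwargs": {
  "series": [
    [[0, 0, 0, -0.004, 0, 0.02, 1], [0, 0, 0, -0.004, 0, 0.02, 1], [0, 0, 0, -0.0025, 0, 0.013, 1], [0, 0, 0, 0, 0, 0, 1], [0, 0, 0, 0, 0, 0, 1]]
  ]
}}

```text
clock: 30.25
eef_pos: [539.8, -8.9, 36.9]
tool_rot: [3.128, -0.194, 0.087]
force: [0.2, -0.2, -1.5]
width: 10.1
gripper_force: 59.7
```

```bash
python3 f.py; python3 rel.py s14|head -1
```

```text
30.4 [ 5.3981e+02 -8.9500e+00  3.6970e+01 -4.4000e-01  2.0000e-02 -1.9200e+00] [0.01 0.02 0.04 0.61 0.37 0.35] [ 3.128 -0.195  0.086]
B [606.1  -3.3 134.5] B-C -0.9 -1.5 -7.0 rot [ 3.128 -0.195  0.086]
```

Emit:
{"fn": "step_arm", "kwargs": {
  "series": [
    [[0, 0, 0, -0.0025, 0, 0.0125, 1], [0, 0, 0, 0, 0, 0, 1], [0, 0, 0, 0, 0, 0, 1]]
  ]
}}

```text
clock: 30.8
eef_pos: [540.1, -8.9, 35.2]
tool_rot: [3.128, -0.195, 0.087]
force: [-0.1, 0.1, -0.7]
width: 10.0
gripper_force: 59.9
```

```bash
python3 f.py; python3 rel.py s15|head -1
```

```text
30.95 [ 5.3999e+02 -8.9700e+00  3.5180e+01  1.1000e-01  1.0000e-02 -1.9000e-01] [0.04 0.02 0.01 0.21 0.27 0.34] [ 3.128 -0.195  0.086]
B [606.1  -3.3 132.6] B-C -0.8 -1.5 -8.9 rot [ 3.128 -0.195  0.086]
```

Emit:
{"fn": "step_arm", "kwargs": {
  "series": [
    [[0, 0, 0, -0.0015, 0, 0.007, 1], [0, 0, 0, 0, 0, 0, 1], [0, 0, 0, 0, 0, 0, 0.9], [0, 0, 0, 0, 0, 0, 0.8], [0, 0, 0, 0, 0, 0, 0.7], [0, 0, 0, 0, 0, 0, 0.5], [0, 0, 0, 0, 0, 0, 0.3], [0, 0, 0, 0, 0, 0, 0], [0, 0, 0, 0, 0, 0, 0], [0, 0, 0, 0, 0, 0, 0]]
  ]
}}

```text
clock: 32.05
eef_pos: [539.7, -9.0, 34.0]
tool_rot: [3.128, -0.194, 0.086]
force: [-0.2, -0.9, -0.1]
width: 85.6
gripper_force: 0.0
```

```bash
python3 f.py
python3 - <<'E'
from pw import *
W=shot('wrist','w16');W['name']='wrist';S=shot('scene','s16')
print(ctrl.read_state()['width'])
for n in ('pail','pail_grip','pail_bail'): print(n,[[(np.round(q['centre'],1).tolist(),round(q['score'],2)) for q in ctrl.recognise(p,n)[:2]] for p in (S,W)])
a=np.radians(5);ex=np.array([np.cos(a),np.sin(a),0]);C=np.array([606.8,-1.7,141.5]);B=C-[0,0,10]
G=B-80*ex-[0,0,55]
print('pred',pw(W,G+12*ex-[0,0,23]),pw(W,G-12*ex+[0,0,23]),'S pail',proj(S,B-[0,0,80]),'S grip',proj(S,G))
g=W['img'].max(2)
for r in range(215,290,8): print(r,g[r,240:316:3])
E
```

```text
32.2 [ 5.3973e+02 -9.0600e+00  3.3960e+01 -2.0000e-01 -7.0000e-02 -5.0000e-02] [0.01 0.02 0.01 0.39 0.6  0.53] [ 3.128 -0.194  0.086]
85.61450095555237
pail [[([297.5, 242.5], 0.92)], [([272.8, 111.9], 0.78)]]
pail_grip [[([295.2, 245.2], 0.88)], [([274.2, 109.8], 0.93)]]
pail_bail [[([294.8, 248.9], 0.81), ([300.2, 190.6], 0.42)], [([272.3, 110.0], 0.74)]]
pred [274.9 247.3] [276.  323.8] S pail [np.float64(296.1346539319274), np.float64(247.11811337503082)] S grip [np.float64(272.4303377442077), np.float64(227.05549831338558)]
215 [221 223 223 135 138 140 135 217 214 191 191 193 192 192 196 194 187 215
 218 217 219 224 222 218 214 214]
223 [213 208 216 139 137 141 142 191 207 190 189 190 190 188 190 187 186 216
 215 210 219 220 216 207 210 214]
231 [218 214 191 143 144 139 137 190 203 188 188 188 188 191 189 191 193 219
 219 217 215 218 215 212 213 220]
239 [215 217 192 139 140 138 137 214 199 186 185 185 186 187 187 182 202 218
 218 220 220 219 220 218 220 212]
247 [216 219 136 142 142 139 134 136 168 183 184 183 183 187 190 191 190 192
 192 191 191 192 194 194 188 214]
255 [105 111 112 112 116 114 114  52  90 147 146 147 193  79 170 189 184 181
 179 181 182 186 192 124 113 113]
263 [111 111 112 109 111 112  97  53  53  52  52  53  53  53  46 192 181 179
 184 183 186 124 112 112 114 113]
271 [110 110 112 112 114 111  47  57  58  57  59  58  59  61  56  98 168 185
 128 106 107 113 111 111 111 114]
279 [108 108 107 109 108 107  45  53  55  56  56  57  58  58  52  98 107 110
 111 108 109 109 109 111 115 113]
287 [107 105 105 107 110 110  43  48  48  49  49  50  50  50  46 105 104 108
 106 192 187 103 109 109 111 109]
```

Emit:
{"fn": "step_arm", "kwargs": {
  "series": [
    [[0, 0, 0, 0, 0, -0.05, 0], [0, 0, 0, 0, 0, -0.1, 0], [0, 0, 0, 0, 0, -0.15, 0], [0, 0, 0, 0, 0, -0.2, 0], [0, 0, 0, -0.1, 0, -0.2, 0], [0, 0, 0, -0.3, 0, 0, 0], [0, 0, 0, -0.3, 0, 0, 0], [0, 0, 0, -0.2, 0, 0, 0], [0, 0, 0, 0, 0, 0, 0], [0, 0, 0, 0, 0, 0, 0], [0, 0, 0, 0, 0, 0, 0], [0, 0, 0, 0, 0, 0, 0]]
  ]
}}

```text
clock: 33.85
eef_pos: [387.0, -20.6, 110.5]
tool_rot: [3.129, -0.193, 0.087]
force: [0.4, -0.1, -0.5]
width: 85.5
gripper_force: 0.0
```

Emit:
{"fn": "step_arm", "kwargs": {
  "series": [
    [[0, 0, 0, 0, 0, 0, 0], [0, 0, 0, 0, 0, 0, 0], [0, 0, 0, 0, 0, 0, 0], [0, 0, 0, 0, 0, 0, 0], [0, 0, 0, 0, 0, 0, 0], [0, 0, 0, 0, 0, 0, 0], [0, 0, 0, 0, 0, 0, 0], [0, 0, 0, 0, 0, 0, 0], [0, 0, 0, 0, 0, 0, 0], [0, 0, 0, 0, 0, 0, 0], [0, 0, 0, 0, 0, 0, 0], [0, 0, 0, 0, 0, 0, 0]]
  ]
}}

```text
clock: 35.05
eef_pos: [387.4, -20.9, 110.9]
tool_rot: [3.128, -0.194, 0.086]
force: [-0.5, 0.4, -0.4]
width: 85.8
gripper_force: 0.0
```

```bash
python3 f.py
python3 - <<'E'
from pw import *
S1=shot('scene','s17')
for i in range(6): S2=shot('scene')
d=cv2.absdiff(S1['img'],S2['img'])[150:300,250:360].max(2);print('motion px',int((d>25).sum()))
for n in ('pail','hook','pail_grip'): print(n,[(np.round(q['centre'],1).tolist(),round(q['score'],2)) for q in ctrl.recognise(S2,n)[:2]])
E
```

```text
35.2 [ 3.8737e+02 -2.0850e+01  1.1087e+02 -2.0000e-02  1.3000e-01  3.0000e-02] [0.01 0.01 0.01 0.35 0.4  0.61] [ 3.128 -0.194  0.086]
motion px 22
pail [([296.7, 247.4], 0.75)]
hook [([299.7, 191.5], 0.72)]
pail_grip [([294.5, 242.5], 0.75), ([397.6, 168.8], 0.39)]
```

Emit:
{"fn": "step_arm", "kwargs": {
  "series": [
    [[0, 0, 0, 0, 0, 0, 0], [0, 0, 0, 0, 0, 0, 0], [0, 0, 0, 0, 0, 0, 0], [0, 0, 0, 0, 0, 0, 0], [0, 0, 0, 0, 0, 0, 0], [0, 0, 0, 0, 0, 0, 0], [0, 0, 0, 0, 0, 0, 0], [0, 0, 0, 0, 0, 0, 0], [0, 0, 0, 0, 0, 0, 0], [0, 0, 0, 0, 0, 0, 0], [0, 0, 0, 0, 0, 0, 0], [0, 0, 0, 0, 0, 0, 0]]
  ]
}}

```text
clock: 36.95
eef_pos: [387.4, -20.8, 110.9]
tool_rot: [3.128, -0.194, 0.086]
force: [-0.2, -0.3, -0.1]
width: 85.5
gripper_force: 0.0
```

Emit:
{"fn": "step_arm", "kwargs": {
  "series": [
    [[0, 0, 0, 0, 0, 0, 0], [0, 0, 0, 0, 0, 0, 0], [0, 0, 0, 0, 0, 0, 0], [0, 0, 0, 0, 0, 0, 0], [0, 0, 0, 0, 0, 0, 0], [0, 0, 0, 0, 0, 0, 0], [0, 0, 0, 0, 0, 0, 0], [0, 0, 0, 0, 0, 0, 0], [0, 0, 0, 0, 0, 0, 0], [0, 0, 0, 0, 0, 0, 0], [0, 0, 0, 0, 0, 0, 0], [0, 0, 0, 0, 0, 0, 0]]
  ]
}}

```text
clock: 38.15
eef_pos: [387.4, -20.9, 110.9]
tool_rot: [3.128, -0.194, 0.086]
force: [0.0, -0.1, -0.5]
width: 85.2
gripper_force: 0.0
```

Run:
```python
from pw import *
P=[shot('scene')['img'] for i in range(8)]
f=lambda a,b,s:int((cv2.absdiff(a,b)[s].max(2)>25).sum())
A=np.s_[150:300,250:360];Bk=np.s_[250:400,400:510]
print('pail',[f(P[0],q,A) for q in P[1:]],'background',[f(P[0],q,Bk) for q in P[1:]])
```

```text
pail [0, 0, 0, 0, 4, 6, 6] background [0, 0, 0, 0, 0, 0, 0]
```

```bash
python3 -c "
from cell import ctrl
print(ctrl.finish_job())"
```

```text
the job is handed in; nothing more can be done
None
```

I've handed the job in: the cameras show the S-hook seated in the sleeve gap and the pail hanging by its bail in the lower curl, both let go and near enough still, with the arm clear; no verdict came back.

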